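# Load the relay row and hold the sprung keeper rod at its length mark

## Robot

A 7-joint arm with a two-finger parallel gripper is mounted at the origin on the work surface. World frame = base frame: x ahead of the robot, y to its left, z up, the work surface at z = 0. Lengths are in mm, angles in rad, forces in N, time in s.
With the tool pointing down it reaches from about 425 to 1025 mm from the base axis. Payload 9.4 kg.
Tool frame: the origin (TCP) lies between the finger pads; the fingertips stand 19 mm ahead of it and the grasp point (between the pads) is the TCP; x points along the fingers, y is the direction in which the jaws open and shut, and the axes are right-handed (so a half turn about x gives the same grasp; the last joint's range is limited). The gripper opens to 85 mm and grips with 20 to 120 N. Pads are 22 mm wide; open, the fingers measure 114 mm over their backs; the gripper's body (76 mm by 85 mm) begins 54 mm behind the grasp point. The pads swing forward as they close: fully open they stand 13 mm farther back than shut.
Start: joints at [1.217, 0.599, -0.003, 1.599, 0.002, 0.943, -0.08], TCP at [198.118, -697.405, 250.275] pointing down, gripper open.
Joint ranges: [-2.57, 2.57], [-0.35, 1.97], [-1.29, 1.29], [0.11, 2.56], [-1.05, 4.19], [0.11, 1.86], [-2.63, 2.63]. Speed limits (rad/s): [2.22, 2.22, 3.01, 3.01, 3.14, 3.14, 3.14].

## Interface

Orientations are given as a 3x3 rotation matrix whose columns are the frame's x, y, z axes.
In Python, from cell import * gives the robot as it stands.
- The arm moves only by the tool step_arm, never from a script. Its argument "moves" is a list of rows, each a list of 7 numbers: the shift along the tool's x, y, z in m, then the turn, a rotation vector about the tool's x, y, z in degrees, then the opening in per cent of the stroke, from 0 (shut) to 100 (fully open). In form: [[x, y, z, ax, ay, az, jaw], ...]. A call has 1 to 5 rows; each row is the pose to reach, as a shift and turn from the pose commanded when the call began, along the tool's axes at that moment; what a row does not reach only later rows make up. A row lasts 1/8 s, in which the tool goes at most 62.5 mm and 10.7 degrees, less where a joint would pass 70% of its speed; a pose out of reach is approached as far as the arm can. A call with a gripper value outside its range is refused whole. The fingers move at their own pace and stop on an object; "grip_force" is the grip in N (left out, the last holds). Time passes only in rows, so rows that repeat a pose let the fingers close. It gives the time, the measured TCP pose, the force and the opening at its end, in the units of the state.
- read_state(): the state, without advancing time (a new reading comes with each control period).
- read_camera(name): name is "scene" or "top" or "wrist"; returns a dict with "frame" (420x560x3 uint8, red, green, blue), "range_z" (420x560 float32, mm along the optical axis (not along the pixel's ray), 0 where there is no reading), "mtx" (3x3 intrinsics, pixels), "k1" (the pictures are not rectified: a ray, as slopes to the right and down, at radius r is drawn at 1 + k1 r^2 times it, then the intrinsics apply), "extrinsics" (4x4, takes a point from camera to world coordinates). Camera axes: x right, y down, z forward; pixel columns grow to the right and rows downward; lengths in mm; the calibration is good to about 2 mm. A picture is of the moment at which its call begins.
- job_done(): hands the job in, once; it reports no verdict.
Trained networks look in a picture, given as the dict that the camera call returned (one of the last four; its "shot" number tells which), for a name from the list of things; names that differ only in an ending like _2 or _b are one class to them, and where a whole thing is asked for, a point or a joint stands for the part that bears it (a point fixed in the world has none). Each returns a list of dicts, best first, with "p" (0 to 1); they miss things now and then, are a little off and sometimes report something else, mostly with a low value. They report only what shows in the picture. A call takes as long as a camera call. They do not tell look-alikes from the thing itself.
- recognise(picture, thing): "xyz" ([x, y, z] in mm, in world coordinates, good to about 4 mm: the middle of the surface that is visible of it).
- silhouettes(picture, thing): "region" (420x560 bool, what is visible of it).
The state is a dict: "time_s": time; "joints": joint angles; "qvel": joint speeds; "effort": joint torques, N m; "eef_pos": TCP position; "tool_rot": TCP orientation; "ft_force": force on the tool from outside, world axes, zero at the start; "wrist_torque": the same for the moment, N m; "gripper_width": finger opening in mm.
Only numpy, scipy, OpenCV 4.12 (cv2) and the standard library are available. Lean on these libraries where they do the work, as an engineer would, in place of code of your own. Each camera call takes 0.05 s, during which the arm holds its last target.

## Task

Stand the three relay modules in a neat row on the loading tray, one upright in the middle of each rubber pad and square to it (the module's long side along the pad's long side), and let go of them. Then take the upright knob of the tray's sprung keeper rod and pull the rod out of its tube until its pointer stands level with the ridge of the length mark, and finish while still holding it there, so that a colleague can put in the locking pin. Leave the screwdriver, the roll of tape and the jar alone.

Things in the scene. Friction and masses are not known exactly. Their poses are not given: they have to be found in the camera images.
- tray: loading tray, an aluminium plate 185 x 270 mm and 10 mm thick, screwed to the bench. Its frame lies at bench height under the middle of the row of pads, 10 mm to the +x side of the row's line; the plate covers x -55 to 130 mm and y -155 to 115 mm of this frame. z up, y along the row, the keeper rod runs parallel to y at x = 75 mm and is pulled out towards -y. The rod's fixed tube (20 mm thick, axis 30 mm above the bench, top at 40 mm) covers y 5 to 108 mm
- pad0 (a point): place for one relay module on the tray: the centre of a dark rubber rest pad inlaid flush in the tray's top (46 mm along tray x, 32 mm along tray y), at the height of the tray's top where the module's underside rests. The pads lie in one row along tray y at 60 mm pitch. x, y, z as the tray's
- pad1 (a point): place for one relay module on the tray: the centre of a dark rubber rest pad inlaid flush in the tray's top (46 mm along tray x, 32 mm along tray y), at the height of the tray's top where the module's underside rests. The pads lie in one row along tray y at 60 mm pitch. x, y, z as the tray's
- pad2 (a point): place for one relay module on the tray: the centre of a dark rubber rest pad inlaid flush in the tray's top (46 mm along tray x, 32 mm along tray y), at the height of the tray's top where the module's underside rests. The pads lie in one row along tray y at 60 mm pitch. x, y, z as the tray's
- relay0_mid (a point): relay module, one of three identical loose black blocks, 44 mm along its own x, 30 mm along y, 48 mm tall (black housing up to 44 mm, a 24 x 22 mm grey cap on top, brass screw heads at both x ends), about 0.12 kg, standing upright on the bench at the start. This point is its centre, 24 mm above its underside. Half-turned it is the same
- relay1_mid (a point): relay module, one of three identical loose black blocks, 44 mm along its own x, 30 mm along y, 48 mm tall (black housing up to 44 mm, a 24 x 22 mm grey cap on top, brass screw heads at both x ends), about 0.12 kg, standing upright on the bench at the start. This point is its centre, 24 mm above its underside. Half-turned it is the same
- relay2_mid (a point): relay module, one of three identical loose black blocks, 44 mm along its own x, 30 mm along y, 48 mm tall (black housing up to 44 mm, a 24 x 22 mm grey cap on top, brass screw heads at both x ends), about 0.12 kg, standing upright on the bench at the start. This point is its centre, 24 mm above its underside. Half-turned it is the same
- rod: the sliding part of the keeper rod: a 12 mm steel rod coming out of the fixed tube, with the knob and the pointer at its outer end. The frame lies on the rod's axis under the knob, 30 mm above the bench, axes as the tray's; at rest it is at tray y = -45 mm (fully in). It slides only along tray -y, up to 92 mm out; an inner spring pulls it back in with about 4 N at rest and 1 N more per 10 mm (9 to 13 N at the mark), so it runs back when let go
- knob (a point): grip point of the rod's knob: an upright black cylinder of 22 mm diameter that reaches from 18 to 90 mm above the bench; this point is on its axis, 70 mm above the bench. Free all round above 45 mm height. Axes as the tray's; pull towards -y of this frame
- pointer (a point): tip of the small steel pointer that stands out from the knob's foot on the tray's +x side, 34 mm from the knob's axis, 22 mm above the bench; moves with the rod. Axes as the tray's
- mark (a point): length mark: the end, facing the rod, of a 3 mm wide raised ridge on a small fixed dark steel block (22 x 14 mm, top of the ridge 28 mm above the bench) beside the pointer's path at the edge of the tray. 43 to 83 mm towards tray -y from the pointer at rest (differs each time). Axes as the tray's; the pointer is at the mark when both have the same position along the tray's y
- relay0: the module of point relay0_mid; origin at the centre of its underside
- relay1: the module of point relay1_mid; origin at the centre of its underside
- relay2: the module of point relay2_mid; origin at the centre of its underside
- screwdriver: bystander: screwdriver with orange handle, 190 mm long, lying on the bench; leave it alone
- tape: bystander: roll of tape, 90 mm outside diameter, 19 mm high, lying flat; leave it alone
- jar: bystander: closed jar, 60 mm diameter, 75 mm tall; leave it alone
Not all that is in view belongs to the job. What is shaped like the relay1 but red is not meant.

How it is judged:
By the outcome, as a careful person would: the job done as asked, in the order asked, and still so for the second after the job is handed in, while the arm keeps its last pose, push and grip.
It also fails if it takes over 72 s, if anything falls off the work surface, if the arm or the gripper's body presses on something with over 40 N, if the wrist force passes 120 N, or if a joint passes its speed limit or range.

## Working session

There is one attempt and no reset: what is moved stays moved. The work goes in short steps, Python scripts to look and compute and a tool call to move; the robot and the scene stay as the last step left them, time stands still between calls to the robot, and variables do not carry over. Pictures are saved under pics/ and viewed, and the job is handed in when it is done.

Besides the shell and the picture viewer there is one more tool, called after "Emit:" as a command line: name --pt "numbers of a row" for each row, then --argument value for the rest. step_arm: Moves the arm, as the interface text tells. Its arguments: {"type":"object","properties":{"moves":{"type":"array"},"grip_force":{"type":"number"}},"required":["moves"]}

```bash
ls; mkdir -p pics
python3 - <<'E'
from cell import *
import cv2
s=read_state(); print(s)
for n in ["scene","top","wrist"]:
    p=read_camera(n); cv2.imwrite(f"pics/a_{n}.png",p["frame"][:,:,::-1]); print(n,p["mtx"].tolist(),p["k1"],p["extrinsics"].round(3).tolist(),p["shot"])
E
```

```text
pics
{'time_s': 0.0, 'joints': array([ 1.21730129,  0.60016337, -0.00257161,  1.60013897,  0.00182221,
        0.94285958, -0.07981366]), 'qvel': array([ 7.86012891e-04,  6.02726572e-05,  1.14374449e-04, -5.12405459e-04,
       -1.06518952e-04,  5.07394175e-05,  2.69886947e-05]), 'effort': array([-1.63387140e-03, -7.76469040e+01,  1.56459164e+00, -2.58016616e+01,
        1.23858990e-02,  8.99791892e-03, -3.99140944e-06]), 'eef_pos': array([ 198.00280503, -696.98386212,  249.3856332 ]), 'tool_rot': array([[-5.66393471e-04,  2.73351893e-01, -9.61913937e-01],
       [ 1.46115705e-03, -9.61912838e-01, -2.73352442e-01],
       [-9.99998772e-01, -1.56033237e-03,  1.45411105e-04]]), 'ft_force': array([ 1.08463262,  0.0839302 , -0.30019662]), 'wrist_torque': array([-0.0009425 , -0.01188103,  0.00193391]), 'gripper_width': 85.64155084472638}
scene [[429.03342217408954, 0.0, 282.1214907622216], [0.0, 429.03342217408954, 219.3782226319523], [0.0, 0.0, 1.0]] 0.03804880601883371 [[0.236, 0.807, -0.542, 1119.043], [0.972, -0.193, 0.136, -202.276], [0.005, -0.558, -0.83, 918.375], [0.0, 0.0, 0.0, 1.0]] 1
top [[503.06786492769413, 0.0, 277.20762271443294], [0.0, 503.06786492769413, 209.58802641560317], [0.0, 0.0, 1.0]] -0.04450065550533608 [[-0.006, -0.992, 0.126, 384.9], [-1.0, 0.005, -0.014, -49.563], [0.013, -0.126, -0.992, 1518.235], [0.0, 0.0, 0.0, 1.0]] 2
wrist [[328.15979927983557, 0.0, 280.0529938310106], [0.0, 328.15979927983557, 213.3978669203504], [0.0, 0.0, 1.0]] -0.07517053140656182 [[0.273, -0.919, -0.285, 270.523], [-0.962, -0.261, -0.08, -676.679], [-0.001, 0.296, -0.955, 373.745], [0.0, 0.0, 0.0, 1.0]] 3
```

View pics/a_scene.png

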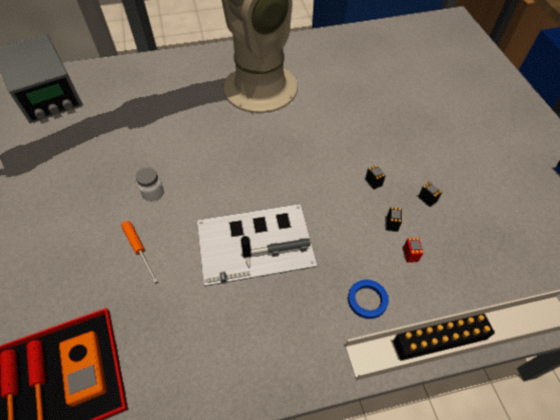

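View pics/a_top.png

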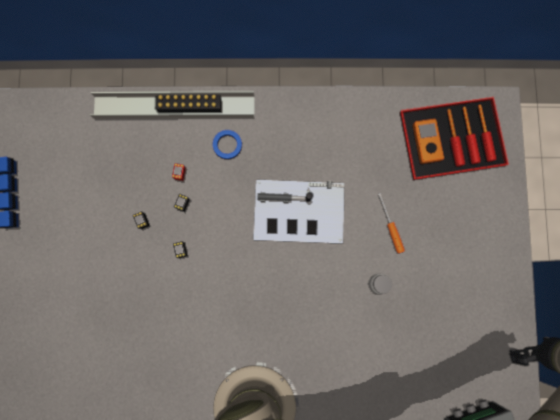

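View pics/a_wrist.png

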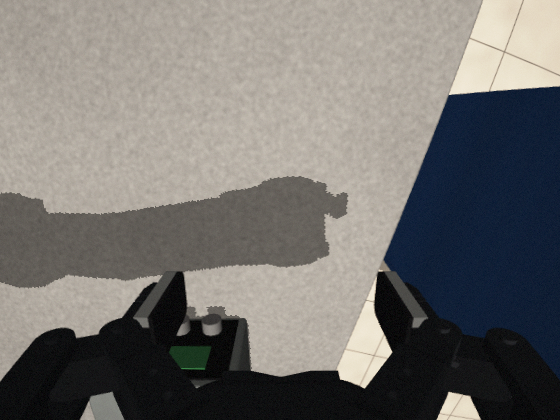

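The top picture shows three black modules at (180,249), (140,220) and (181,203). The red look-alike is at (178,172), and the tray is centred near (299,212). The black blocks in the rack at (188,102) and the blue ones at the far left are not modules. I'll measure next.

```bash
cat > h.py <<'E'
import numpy as np, cv2
def rays(p,uv):
    uv=np.asarray(uv,float).reshape(-1,2);K=p["mtx"];k=p["k1"]
    d=np.stack([(uv[:,0]-K[0,2])/K[0,0],(uv[:,1]-K[1,2])/K[1,1]],1)
    s=d.copy()
    for _ in range(20): s=d/(1+k*(s**2).sum(1,keepdims=True))
    return s
def at_z(p,uv,z):
    s=rays(p,uv);E=p["extrinsics"];r=np.c_[s,np.ones(len(s))]@E[:3,:3].T
    t=(z-E[2,3])/r[:,2]; return E[:3,3]+r*t[:,None]
def proj(p,X):
    X=np.asarray(X,float).reshape(-1,3);E=p["extrinsics"];c=(X-E[:3,3])@E[:3,:3]
    s=c[:,:2]/c[:,2:];s=s*(1+p["k1"]*(s**2).sum(1,keepdims=True));K=p["mtx"]
    return np.c_[s[:,0]*K[0,0]+K[0,2],s[:,1]*K[1,1]+K[1,2]]
def cloud(p,mask=None):
    h,w=p["range_z"].shape
    v,u=np.nonzero((p["range_z"]>0)&(mask if mask is not None else True))
    s=rays(p,np.c_[u,v]);z=p["range_z"][v,u][:,None];E=p["extrinsics"]
    return (np.c_[s,np.ones(len(s))]*z)@E[:3,:3].T+E[:3,3],np.c_[u,v]
E
python3 - <<'E'
from cell import *
from h import *
import pickle
for n in ["top","scene"]:
    p=read_camera(n);pickle.dump(p,open(f"a_{n}.pkl","wb"))
    for t in ["tray","pad0","relay0_mid","relay0","knob","pointer","mark","jar","tape","screwdriver"]:
        r=recognise(p,t)
        print(n,t,[(round(float(d["p"]),2),np.round(d["xyz"]).tolist(),proj(p,d["xyz"]).round().tolist()[0]) for d in r][:6])
    a=p["frame"][:,:,::-1]
    c=a[155:265,100:360] if n=="top" else a[150:300,180:460]
    cv2.imwrite(f"pics/b_{n}.png",cv2.resize(c,None,fx=2.8,fy=2.8,interpolation=cv2.INTER_CUBIC))
E
```

```text
top tray [(0.76, [572.0, -136.0, 6.0], [299.0, 211.0]), (0.67, [457.0, 214.0, 46.0], [180.0, 249.0]), (0.67, [608.0, -156.0, 36.0], [306.0, 198.0])]
top pad0 [(0.7, [573.0, -138.0, 10.0], [300.0, 211.0])]
top relay0_mid [(0.5, [544.0, 329.0, 42.0], [142.0, 220.0])]
top relay0 [(0.62, [548.0, 336.0, 43.0], [140.0, 219.0]), (0.53, [461.0, 216.0, 46.0], [179.0, 248.0]), (0.49, [692.0, 222.0, 42.0], [179.0, 171.0])]
top knob [(0.52, [607.0, -156.0, 36.0], [306.0, 198.0])]
top pointer [(0.71, [610.0, -158.0, 38.0], [307.0, 197.0])]
top mark [(0.57, [576.0, -136.0, 8.0], [299.0, 210.0]), (0.44, [652.0, -226.0, 21.0], [328.0, 184.0]), (0.33, [542.0, 326.0, 41.0], [143.0, 220.0])]
top jar [(0.67, [352.0, -357.0, 77.0], [378.0, 284.0])]
top tape [(0.64, [779.0, 86.0, 18.0], [226.0, 144.0])]
top screwdriver [(0.67, [500.0, -419.0, 22.0], [394.0, 234.0])]
scene tray [(0.7, [588.0, -140.0, 4.0], [254.0, 248.0])]
scene pad0 [(0.77, [586.0, -139.0, 10.0], [254.0, 246.0])]
scene relay0_mid [(0.53, [551.0, 327.0, 37.0], [428.0, 193.0])]
scene relay0 [(0.87, [476.0, 212.0, 39.0], [375.0, 179.0]), (0.85, [557.0, 329.0, 40.0], [430.0, 194.0]), (0.77, [703.0, 218.0, 40.0], [412.0, 251.0]), (0.52, [610.0, 211.0, 43.0], [395.0, 219.0])]
scene knob [(0.88, [616.0, -159.0, 42.0], [247.0, 251.0])]
scene pointer [(0.57, [616.0, -161.0, 43.0], [246.0, 251.0])]
scene mark [(0.46, [655.0, -226.0, 21.0], [223.0, 276.0])]
scene jar [(0.76, [378.0, -367.0, 52.0], [149.0, 187.0])]
scene tape [(0.68, [783.0, 84.0, 18.0], [369.0, 298.0])]
scene screwdriver [(0.89, [507.0, -420.0, 24.0], [133.0, 239.0]), (0.39, [469.0, 214.0, 35.0], [375.0, 177.0])]
```

View pics/b_top.png

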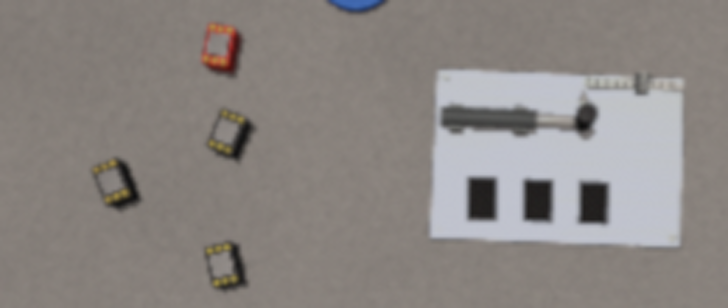

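View pics/b_scene.png

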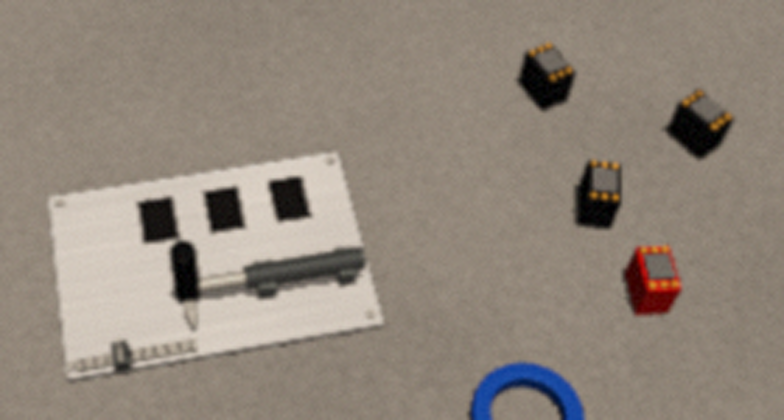

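```bash
cat >> h.py <<'E'
from scipy.spatial.transform import Rotation as Ro
def Rt(yaw): # jaw (tool y) along world azimuth yaw [deg], tool down
    a=np.radians(yaw); y=np.array([np.cos(a),np.sin(a),0]); x=np.array([0,0,-1.]); return np.c_[x,y,np.cross(x,y)]
def delta(s,pos,yaw):
    R=s["tool_rot"]; d=R.T@(np.asarray(pos,float)-s["eef_pos"])/1000
    rv=Ro.from_matrix(R.T@Rt(yaw)).as_rotvec(degrees=True)
    return d.round(4).tolist()+rv.round(1).tolist()
def go(pos,yaw):
    from cell import read_state
    s=read_state(); print("t",round(s["time_s"],2),"pos",s["eef_pos"].round(1),"yaw",np.degrees(np.arctan2(s["tool_rot"][1,1],s["tool_rot"][0,1])).round(2),"F",s["ft_force"].round(1),"w",round(s["gripper_width"],1),"q7",s["joints"][6].round(2)); print("MOVE",delta(s,pos,yaw))
E
python3 - <<'E'
from h import *
import pickle
p=pickle.load(open("a_top.pkl","rb"))
X,uv=cloud(p)
f=p["frame"].astype(int)
m=(f.min(2)>170).astype(np.uint8); m[:,:250]=0;m[:,350:]=0;m[:170]=0;m[250:]=0
m=cv2.morphologyEx(m,cv2.MORPH_CLOSE,np.ones((15,15)))
c=max(cv2.findContours(m,0,2)[0],key=cv2.contourArea)
r=cv2.minAreaRect(c.astype(np.float32)); b=cv2.boxPoints(r); P=at_z(p,b,10);print(P.round(1), [np.linalg.norm(P[i]-P[i-1]).round(1) for i in range(4)])
go([590,-110,260],0)
E
```

```text
[[ 487.9    1.4   10. ]
 [ 670.    -6.    10. ]
 [ 658.  -276.    10. ]
 [ 475.7 -264.5   10. ]] [np.float64(266.2), np.float64(182.3), np.float64(270.2), np.float64(182.7)]
t 1.25 pos [ 198.1 -697.4  250.3] yaw -74.14 F [-0.  -0.1 -0.3] w 85.5 q7 -0.08
MOVE [-0.0098, -0.4579, -0.5375, -74.1, 0.0, 0.0]
```

Emit:
step_arm --pt "-0.01 -0.458 -0.537 -74 0 0 100" --pt "-0.01 -0.458 -0.537 -74 0 0 100" --pt "-0.01 -0.458 -0.537 -74 0 0 100" --pt "-0.01 -0.458 -0.537 -74 0 0 100" --pt "-0.01 -0.458 -0.537 -74 0 0 100"

```text
time_s: 1.88
eef_pos: [372.4, -435.8, 255.1]
tool_rot: [[0.001, 0.939, -0.343], [-0.001, -0.343, -0.939], [-1.0, 0.001, 0.001]]
ft_force: [0.7, -0.9, 0.8]
gripper_width: 85.4
```

```bash
python3 -c "
from h import *
go([590,-110,260],0)"
```

```text
t 1.88 pos [ 372.4 -435.8  255.1] yaw -20.08 F [ 0.7 -0.9  0.8] w 85.4 q7 0.24
MOVE [-0.005, 0.0926, -0.3807, -20.1, 0.0, -0.0]
```

Emit:
step_arm --pt "-0.005 0.09 -0.36 -20 0 0 100" --pt "-0.005 0.09 -0.36 -20 0 0 100" --pt "-0.005 0.09 -0.36 -20 0 0 100" --pt "-0.005 0.09 -0.36 -20 0 0 100" --pt "-0.005 0.09 -0.36 -20 0 0 100"

```text
time_s: 2.5
eef_pos: [549.2, -178.2, 259.2]
tool_rot: [[0.001, 1.0, -0.008], [-0.0, -0.008, -1.0], [-1.0, 0.001, 0.0]]
ft_force: [-0.6, -0.5, 0.2]
gripper_width: 85.3
```

Emit:
step_arm --pt "0 0 -0.025 0 0 0 100" --pt "0 0 -0.025 0 0 0 100" --pt "0 0 -0.025 0 0 0 100"

```text
time_s: 2.88
eef_pos: [548.1, -155.8, 258.9]
tool_rot: [[-0.0, 1.0, -0.008], [-0.001, -0.008, -1.0], [-1.0, -0.0, 0.001]]
ft_force: [-0.5, 0.0, -0.8]
gripper_width: 85.4
```

Run:
```python
from cell import *
from h import *
import pickle
go([590,-110,260],0)
p=read_camera("wrist");pickle.dump(p,open("w1.pkl","wb")); cv2.imwrite("pics/w1.png",p["frame"][:,:,::-1])
for t in ["pad0","knob","pointer","mark","relay0"]:
    r=recognise(p,t)
    print(t,[(round(float(d["p"]),2),np.round(d["xyz"]).tolist(),proj(p,d["xyz"]).round().tolist()[0]) for d in r][:6])
```

```text
t 2.88 pos [ 548.1 -155.8  258.9] yaw -0.48 F [-0.5  0.  -0.8] w 85.4 q7 -0.07
MOVE [-0.0011, 0.0415, -0.0462, -0.5, 0.0, 0.0]
pad0 [(0.68, [575.0, -115.0, 11.0], [304.0, 144.0])]
knob [(0.79, [610.0, -156.0, 45.0], [339.0, 187.0])]
pointer [(0.75, [610.0, -151.0, 46.0], [339.0, 182.0])]
mark [(0.82, [652.0, -223.0, 22.0], [368.0, 237.0])]
relay0 []
```

View pics/w1.png

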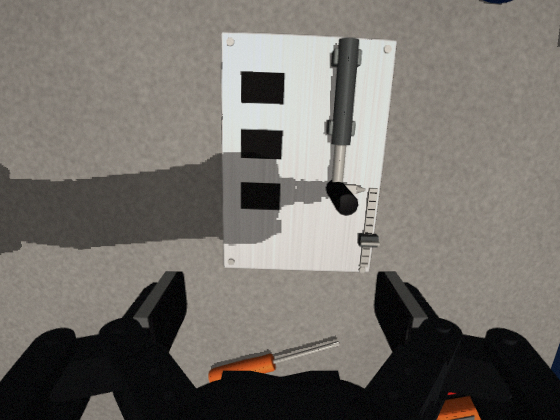

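The wrist view shows the pads at (262,87), (261,144) and (260,196), the knob top at (345,203), the pointer at about (360,188), the mark block at (368,241) and the screwdriver at (270,360). Next I'll fit the tray pose.

Run:
```python
from h import *
import pickle
p=pickle.load(open("w1.pkl","rb"))
g=cv2.cvtColor(p["frame"],cv2.COLOR_RGB2GRAY)
m=(g<45).astype(np.uint8); m[:, :232]=0; m[:,295:]=0; m[:60]=0; m[225:]=0
n,l,st,ce=cv2.connectedComponentsWithStats(m)
C=[]
for i in range(1,n):
    if st[i,4]<300: continue
    c=max(cv2.findContours((l==i).astype(np.uint8),0,1)[0],key=cv2.contourArea).reshape(-1,2)
    P=at_z(p,c,10)[:,:2].astype(np.float32); r=cv2.minAreaRect(P)
    b=np.array(cv2.boxPoints(r)); cc=at_z(p,np.argwhere(l==i)[:,::-1],10).mean(0)
    print(st[i],ce[i].round(1),"mean",cc.round(1),"rect",r); C.append(cc)
C=np.array(C); C=C[np.argsort(-C[:,1])]
d=C[0]-C[2]; print("pitch",np.linalg.norm(d)/2,"yaw",np.degrees(np.arctan2(-d[0],d[1])))
# plate corners
m=(g>70).astype(np.uint8)
cv2.imwrite("pics/w1c.png",cv2.resize(p["frame"][140:280,290:400,::-1],None,fx=4,fy=4,interpolation=cv2.INTER_CUBIC))
# screws at corners: pixel
print(at_z(p,[[222,33],[395,41],[369,271],[225,268]],10).round(1))
# depth check of plate
X,uv=cloud(p); s=(uv[:,0]>290)&(uv[:,0]<320)&(uv[:,1]>50)&(uv[:,1]<140); print("plate z",np.median(X[s,2]),X[s,2].std())
s=(uv[:,0]>30)&(uv[:,0]<200)&(uv[:,1]>20)&(uv[:,1]<140); print("bench z",np.median(X[s,2]),X[s,2].std())
```

```text
[ 241   72   43   32 1276] [262.1  87.3] mean [529.5 -54.3  10. ] rect ((529.4473266601562, -54.41642761230469), (31.25399398803711, 45.26721954345703), 87.857666015625)
[ 241  130   41   29 1127] [260.8 143.9] mean [ 526.7 -114.6   10. ] rect ((526.8748168945312, -114.81749725341797), (31.189836502075195, 44.78999710083008), 87.70024871826172)
[ 241  182   39   28 1016] [259.9 195.6] mean [ 524.1 -174.4   10. ] rect ((524.3500366210938, -174.6193389892578), (31.675682067871094, 44.84371566772461), 87.28717803955078)
pitch 60.13351968506697 yaw -2.562581260443346
[[ 488.9    0.7   10. ]
 [ 670.2   -7.4   10. ]
 [ 660.  -274.1   10. ]
 [ 477.5 -267.9   10. ]]
plate z 10.64097323565187 0.796181562028731
bench z 0.4907408676384364 0.8209262859174365
```

View pics/w1c.png

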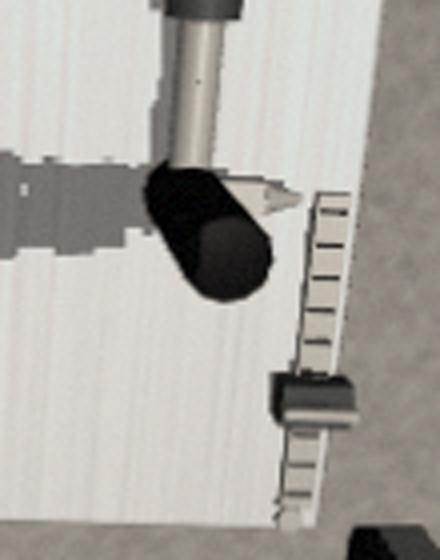

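Emit:
step_arm --pt "0 0 -0.37 0 0 0 100" --pt "0 0 -0.37 0 0 0 100" --pt "0 0 -0.37 0 0 0 100" --pt "0 0 -0.37 0 0 0 100" --pt "0 0 -0.37 0 0 0 100"

```text
time_s: 3.8
eef_pos: [550.8, 159.2, 259.0]
tool_rot: [[0.0, 1.0, -0.008], [-0.0, -0.008, -1.0], [-1.0, 0.0, 0.0]]
ft_force: [0.8, 0.2, 0.1]
gripper_width: 85.5
```

Emit:
step_arm --pt "0 0 -0.06 0 0 0 100" --pt "0 0 -0.06 0 0 0 100" --pt "0 0 -0.06 0 0 0 100"

```text
time_s: 4.18
eef_pos: [551.1, 217.0, 258.6]
tool_rot: [[-0.001, 1.0, -0.008], [-0.001, -0.008, -1.0], [-1.0, -0.001, 0.001]]
ft_force: [0.6, -0.1, -0.9]
gripper_width: 85.1
```

Run:
```python
from cell import *
from h import *
import pickle
go([550,235,260],0)
p=read_camera("wrist");pickle.dump(p,open("w2.pkl","wb")); cv2.imwrite("pics/w2.png",p["frame"][:,:,::-1])
for t in ["relay0"]:
    r=recognise(p,t)
    print(t,[(round(float(d["p"]),2),np.round(d["xyz"]).tolist(),proj(p,d["xyz"]).round().tolist()[0]) for d in r][:6])
```

```text
t 4.17 pos [551.1 217.  258.6] yaw -0.43 F [ 0.6 -0.1 -0.9] w 85.1 q7 -0.74
MOVE [-0.0014, -0.0013, -0.018, -0.4, 0.1, 0.0]
relay0 [(0.92, [546.0, 333.0, 42.0], [274.0, 69.0]), (0.89, [596.0, 222.0, 41.0], [322.0, 181.0]), (0.78, [466.0, 218.0, 46.0], [199.0, 186.0]), (0.72, [687.0, 231.0, 43.0], [409.0, 173.0])]
```

View pics/w2.png

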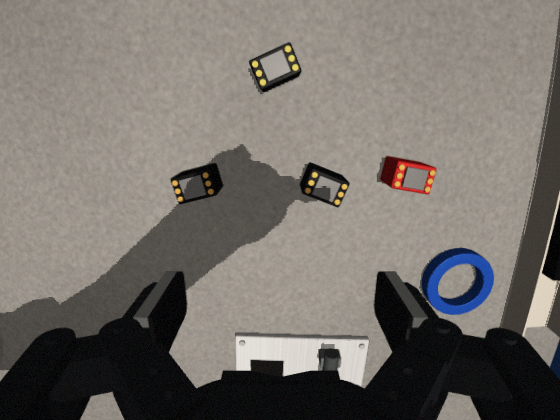

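The wrist view shows the black modules A (196,184), B (274,67) and C (325,186), each with a grey cap and six brass screws. The red look-alike is at (408,175). I'll measure the screws and view a close crop.

Run:
```python
from h import *
import pickle
p=pickle.load(open("w2.pkl","rb"))
f=p["frame"]; h=cv2.cvtColor(f,cv2.COLOR_RGB2HSV)
m=((h[...,0]>14)&(h[...,0]<34)&(h[...,1]>110)&(h[...,2]>70)).astype(np.uint8)
big=cv2.resize(f,None,fx=1)
X,uv=cloud(p); 
for nm,(u,v) in dict(A=(196,184),B=(274,67),C=(325,186)).items():
    mm=np.zeros_like(m); mm[v-32:v+32,u-36:u+36]=m[v-32:v+32,u-36:u+36]
    n,l,st,ce=cv2.connectedComponentsWithStats(mm)
    k=[i for i in range(1,n) if st[i,4]>=5]
    P=at_z(p,ce[k],45)[:,:2]
    c=P.mean(0); 
    # 2 clusters: long axis from kmeans
    _,lab,cen=cv2.kmeans(P.astype(np.float32),2,None,(3,50,.01),10,cv2.KMEANS_PP_CENTERS)
    d=cen[1]-cen[0]; d*=np.sign(d[0]); row=[P[lab[:,0]==i] for i in (0,1)]
    r=cv2.minAreaRect(P.astype(np.float32))
    s=(abs(uv[:,0]-u)<8)&(abs(uv[:,1]-v)<8)
    print(nm,len(k),[st[i,4] for i in k],"ctr",c.round(1),cen.mean(0).round(1),"axis",np.degrees(np.arctan2(d[1],d[0])).round(1),"sep",np.linalg.norm(d).round(1),"rect",r,"z",np.median(X[s,2]).round(1))
cv2.imwrite("pics/w2c.png",cv2.resize(f[30:220,160:450,::-1],None,fx=2.7,fy=2.7,interpolation=cv2.INTER_CUBIC))
```

```text
Traceback (most recent call last):
cv2.error: OpenCV(4.12.0) /io/opencv/modules/imgproc/src/resize.cpp:4211: error: (-215:Assertion failed) inv_scale_y > 0 in function 'resize'
```

```bash
cat > mod.py <<'E'
from h import *
def mods(p,seeds,z=45,hw=36,minA=5):
    f=p["frame"]; h=cv2.cvtColor(f,cv2.COLOR_RGB2HSV)
    m=((h[...,0]>14)&(h[...,0]<34)&(h[...,1]>110)&(h[...,2]>70)).astype(np.uint8)
    X,uv=cloud(p)
    for nm,(u,v) in seeds.items():
        mm=np.zeros_like(m); sl=np.s_[max(0,v-hw):v+hw,max(0,u-hw):u+hw]; mm[sl]=m[sl]
        n,l,st,ce=cv2.connectedComponentsWithStats(mm)
        k=[i for i in range(1,n) if st[i,4]>=minA]
        P=at_z(p,ce[k],z)[:,:2]
        _,lab,cen=cv2.kmeans(P.astype(np.float32),2,None,(3,50,.01),10,cv2.KMEANS_PP_CENTERS)
        d=cen[1]-cen[0]; d*=np.sign(d[0])
        s=(abs(uv[:,0]-u)<8)&(abs(uv[:,1]-v)<8)
        print(nm,len(k),[int(st[i,4]) for i in k],"ctr",P.mean(0).round(1),cen.mean(0).round(1),"axis",np.degrees(np.arctan2(d[1],d[0])).round(1),"sep",np.linalg.norm(d).round(1),"z",np.median(X[s,2]).round(1))
E
python3 - <<'E'
from mod import *
import pickle
p=pickle.load(open("w2.pkl","rb"))
mods(p,dict(A=(196,184),B=(274,67),C=(325,186)))
cv2.imwrite("pics/w2c.png",cv2.resize(p["frame"][30:220,160:450,::-1],None,fx=2.7,fy=2.7,interpolation=cv2.INTER_CUBIC))
E
```

```text
A 6 [25, 35, 25, 32, 27, 27] ctr [458.2 217.5] [458.2 217.5] axis 13.4 sep 34.2 z 48.4
B 6 [47, 43, 41, 42, 39, 41] ctr [546.7 336. ] [546.7 336. ] axis 23.1 sep 34.2 z 48.6
C 6 [35, 36, 34, 28, 34, 34] ctr [599.  214.8] [599.  214.8] axis -21.9 sep 34.1 z 48.7
```

View pics/w2c.png

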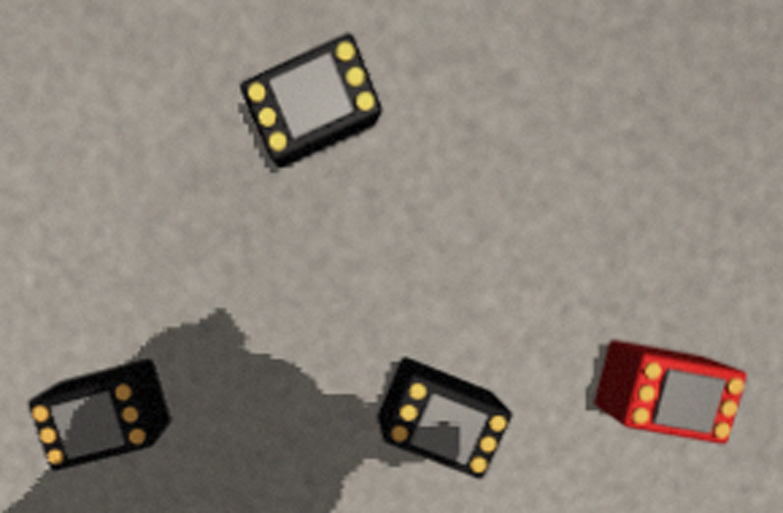

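```bash
python3 -c "
from h import *
go([599,214.8,110],-21.9)"
```

```text
t 4.28 pos [551.5 215.7 258.7] yaw -0.56 F [1.  0.7 0.2] w 85.4 q7 -0.74
MOVE [0.1487, 0.0476, 0.0003, 21.3, 0.1, 0.0]
```

Emit:
step_arm --pt "0.149 0.0476 0.0003 21.4 0 0 75" --pt "0.149 0.0476 0.0003 21.4 0 0 75" --pt "0.149 0.0476 0.0003 21.4 0 0 75" --pt "0.149 0.0476 0.0003 21.4 0 0 75" --pt "0.149 0.0476 0.0003 21.4 0 0 75"

```text
time_s: 4.9
eef_pos: [599.1, 216.4, 111.1]
tool_rot: [[0.001, 0.928, -0.373], [0.0, -0.373, -0.928], [-1.0, 0.001, -0.001]]
ft_force: [0.2, 0.3, 0.7]
gripper_width: 63.8
```

Run:
```python
from cell import *
from mod import *
go([599,214.8,28],-21.9)
p=read_camera("wrist"); cv2.imwrite("pics/w3.png",p["frame"][:,:,::-1])
print(proj(p,[599,214.8,45]))
```

```text
t 4.9 pos [599.1 216.4 111.1] yaw -21.88 F [0.2 0.3 0.7] w 63.8 q7 -1.1
MOVE [0.0831, 0.0005, 0.0016, 0.0, -0.0, -0.0]
[[281.18653478 240.81141176]]
```

View pics/w3.png

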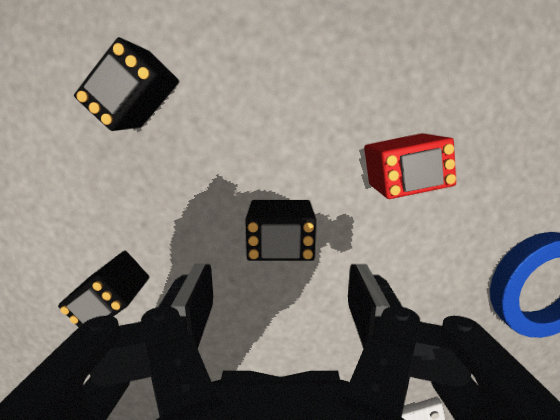

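The module sits at (281,241), centred and square between the jaws, and the projected point agrees. I'll go down and grip.

Emit:
step_arm --pt "0.055 0 0.001 0 0 0 75" --pt "0.083 0 0.001 0 0 0 75" --pt "0.083 0 0.001 0 0 0 75" --pt "0.083 0 0.001 0 0 0 35" --pt "0.083 0 0.001 0 0 0 35" --grip_force 35

```text
time_s: 5.58
eef_pos: [599.5, 216.6, 29.2]
tool_rot: [[0.003, 0.928, -0.372], [0.001, -0.372, -0.928], [-1.0, 0.002, -0.002]]
ft_force: [-1.0, -0.5, 6.8]
gripper_width: 43.4
```

Emit:
step_arm --pt "0 0 0 0 0 0 35" --pt "0 0 0 0 0 0 35"

```text
time_s: 5.82
eef_pos: [599.5, 216.6, 29.2]
tool_rot: [[0.003, 0.928, -0.372], [0.001, -0.372, -0.928], [-1.0, 0.002, -0.002]]
ft_force: [-1.2, 0.1, 8.8]
gripper_width: 43.6
```

Emit:
step_arm --pt "-0.06 0 0 0 0 0 35" --pt "-0.12 0 0 0 0 0 35" --pt "-0.12 0 0 0 0 0 35"

```text
time_s: 6.2
eef_pos: [600.9, 217.2, 152.8]
tool_rot: [[0.009, 0.928, -0.372], [0.004, -0.372, -0.928], [-1.0, 0.007, -0.007]]
ft_force: [0.5, 0.3, -2.0]
gripper_width: 43.6
```

```bash
python3 -c "
from h import *
go([529.5,-54.4,150],-2.5)"
```

```text
t 6.2 pos [600.9 217.2 152.8] yaw -21.86 F [ 0.5  0.3 -2. ] w 43.6 q7 -1.09
MOVE [0.0012, 0.0348, 0.2786, -19.4, -0.3, -0.4]
```

Emit:
step_arm --pt "0 0.035 0.278 -19.4 0 0 35" --pt "0 0.035 0.278 -19.4 0 0 35" --pt "0 0.035 0.278 -19.4 0 0 35" --pt "0 0.035 0.278 -19.4 0 0 35" --pt "0 0.035 0.278 -19.4 0 0 35"

```text
time_s: 6.82
eef_pos: [525.6, -59.0, 146.5]
tool_rot: [[-0.002, 0.999, -0.046], [-0.002, -0.046, -0.999], [-1.0, -0.002, 0.002]]
ft_force: [0.8, 0.4, -1.3]
gripper_width: 43.3
```

Emit:
step_arm --pt "0 0 0 0 0 0 35" --pt "0 0 0 0 0 0 35"

```text
time_s: 7.08
eef_pos: [527.7, -54.3, 146.9]
tool_rot: [[0.0, 0.999, -0.042], [0.001, -0.042, -0.999], [-1.0, 0.0, -0.001]]
ft_force: [0.2, -0.1, -1.5]
gripper_width: 43.6
```

```bash
python3 -c "
from h import *
go([529.5,-54.4,60],-2.5)"
```

```text
t 7.08 pos [527.7 -54.3 146.9] yaw -2.41 F [ 0.2 -0.1 -1.5] w 43.6 q7 -0.47
MOVE [0.0869, 0.0018, 0.0001, 0.1, -0.0, -0.0]
```

Emit:
step_arm --pt "0.05 0.002 0 0 0 0 35" --pt "0.087 0.002 0 0 0 0 35" --pt "0.087 0.002 0 0 0 0 35" --pt "0.087 0.002 0 0 0 0 35"

```text
time_s: 7.58
eef_pos: [530.1, -53.9, 60.7]
tool_rot: [[0.001, 0.999, -0.041], [0.0, -0.041, -0.999], [-1.0, 0.001, -0.0]]
ft_force: [0.0, -0.1, -0.5]
gripper_width: 43.7
```

Run:
```python
from cell import *
from mod import *
import pickle
go([529.5,-54.4,39.8],-2.5)
p=read_camera("wrist");pickle.dump(p,open("w4.pkl","wb")); cv2.imwrite("pics/w4.png",p["frame"][:,:,::-1])
s=read_state();print(s["eef_pos"])
```

```text
t 7.58 pos [530.1 -53.9  60.7] yaw -2.33 F [ 0.  -0.1 -0.5] w 43.7 q7 -0.58
MOVE [0.0209, -0.0006, 0.0006, 0.2, -0.0, -0.0]
[530.33127067 -54.21904103  61.14475047]
```

View pics/w4.png

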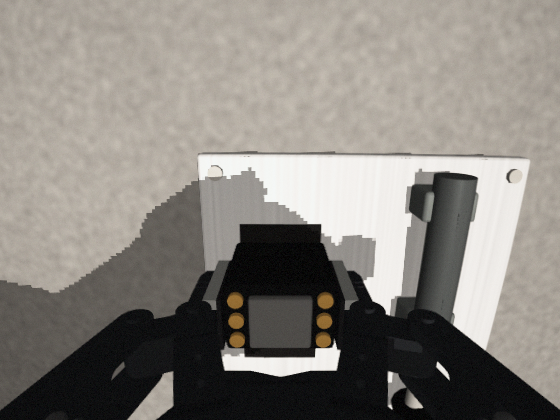

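```bash
cat >> h.py <<'E'
def T(x,y,o=(536.8,-114.9),yaw=-2.5):
    a=np.radians(yaw);return np.array([o[0]+x*np.cos(a)-y*np.sin(a),o[1]+x*np.sin(a)+y*np.cos(a)])
E
python3 - <<'E'
from mod import *
import pickle
p=pickle.load(open("w4.pkl","rb"))
print(proj(p,[[*T(-10+sx*23,60+16),10] for sx in(-1,1)]).round(1))
mods(p,dict(C=(280,320)),z=61-29+45.5,hw=52,minA=30)
cv2.imwrite("pics/w4c.png",cv2.resize(p["frame"][210:380,200:360,::-1],None,fx=4,fy=3.5,interpolation=cv2.INTER_CUBIC))
E
```

```text
[[238.8 223.3]
 [320.2 223.5]]
C 6 [209, 205, 206, 203, 195, 193] ctr [529.6 -54.9] [529.6 -54.9] axis -2.4 sep 33.9 z 80.2
```

View pics/w4c.png

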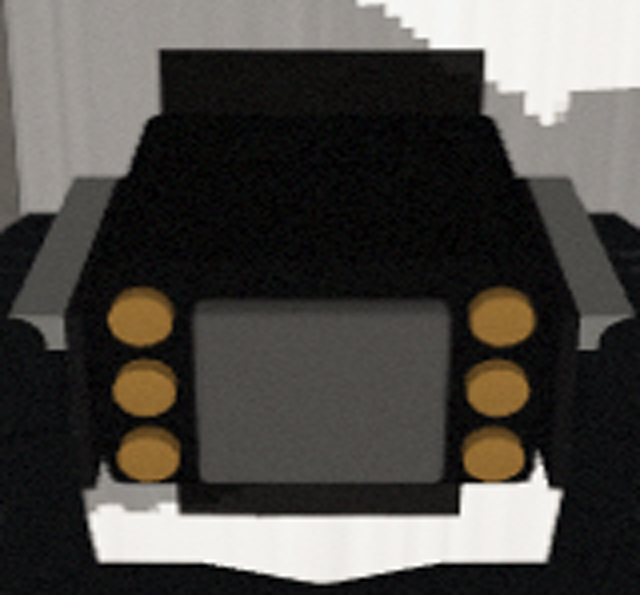

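The pad's corners project where expected: (240,224) and (321,224) seen, against (239,223) and (320,223) predicted. The module is within 0.5 mm of the pad centre. I'll lower it.

Emit:
step_arm --pt "0.012 -0.0003 0 0 0 0 35" --pt "0.021 -0.0003 0 0 0 0 35" --pt "0.021 -0.0003 0 0 0 0 35" --pt "0.021 -0.0003 0 0 0 0 35"

```text
time_s: 8.12
eef_pos: [529.1, -55.0, 38.7]
tool_rot: [[-0.0, 0.999, -0.042], [-0.0, -0.042, -0.999], [-1.0, -0.0, 0.0]]
ft_force: [-0.7, -0.4, -0.5]
gripper_width: 43.6
```

Emit:
step_arm --pt "0.001 0 0 0 0 0 35" --pt "0.001 0 0 0 0 0 35"

```text
time_s: 8.38
eef_pos: [529.1, -55.1, 38.5]
tool_rot: [[0.0, 0.999, -0.042], [-0.0, -0.042, -0.999], [-1.0, 0.0, 0.0]]
ft_force: [-2.8, 0.1, 9.9]
gripper_width: 43.9
```

Emit:
step_arm --pt "0.0 0 0 0 0 0 60" --pt "-0.0 0 0 0 0 0 75" --pt "-0.05 0 0 0 0 0 75" --pt "-0.11 0 0 0 0 0 75" --pt "-0.11 0 0 0 0 0 75"

```text
time_s: 9.0
eef_pos: [531.2, -55.2, 151.6]
tool_rot: [[0.007, 0.999, -0.043], [-0.0, -0.043, -0.999], [-1.0, 0.007, -0.0]]
ft_force: [0.1, -0.1, -0.1]
gripper_width: 64.4
```

Run:
```python
from cell import *
from mod import *
import pickle
go([458.2,217.5,150],13.4)
p=read_camera("wrist");pickle.dump(p,open("w5.pkl","wb")); cv2.imwrite("pics/w5.png",p["frame"][:,:,::-1])
print(proj(p,[*T(-10,60),55]))
```

```text
t 9.0 pos [531.2 -55.2 151.6] yaw -2.47 F [ 0.1 -0.1 -0.1] w 64.4 q7 -0.48
MOVE [0.001, -0.0847, -0.2693, -15.9, 0.1, -0.4]
[[277.05042659 222.01033378]]
```

View pics/w5.png

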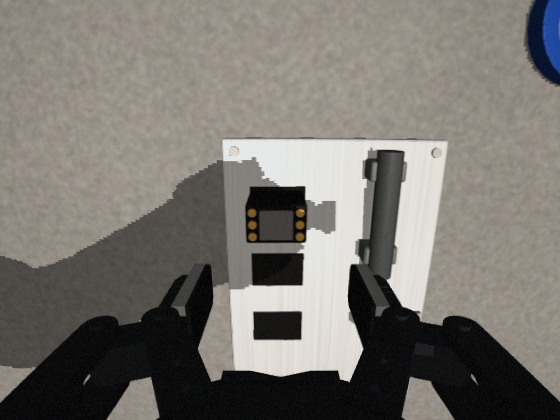

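Emit:
step_arm --pt "0 -0.085 -0.269 -15.9 0 0 75" --pt "0 -0.085 -0.269 -15.9 0 0 75" --pt "0 -0.085 -0.269 -15.9 0 0 75" --pt "0 -0.085 -0.269 -15.9 0 0 75" --pt "0 -0.085 -0.269 -15.9 0 0 75"

```text
time_s: 9.68
eef_pos: [453.9, 220.6, 146.7]
tool_rot: [[-0.002, 0.972, 0.237], [0.0, 0.237, -0.972], [-1.0, -0.002, -0.001]]
ft_force: [1.0, -0.7, -0.7]
gripper_width: 63.8
```

Emit:
step_arm --pt "0.03 0 0 0 0 0 75" --pt "0.03 0 0 0 0 0 75" --pt "0.03 0 0 0 0 0 75"

```text
time_s: 10.05
eef_pos: [455.4, 216.9, 117.6]
tool_rot: [[-0.001, 0.973, 0.233], [-0.001, 0.233, -0.973], [-1.0, -0.002, 0.001]]
ft_force: [0.9, 0.4, 0.6]
gripper_width: 64.0
```

Run:
```python
from cell import *
from mod import *
import pickle
p=pickle.load(open("w5.pkl","rb"))
mods(p,dict(C0=(276,224)),z=55.5,hw=36); print(T(-10,60))
go([458.2,217.5,28],13.4)
p=read_camera("wrist");pickle.dump(p,open("w6.pkl","wb")); cv2.imwrite("pics/w6.png",p["frame"][:,:,::-1])
q=proj(p,[458.2,217.5,45])[0]; print(q); mods(p,dict(A=q.round().astype(int)),z=45.5,hw=45)
```

```text
C0 6 [56, 61, 58, 58, 58, 54] ctr [528.4 -56.3] [528.4 -56.3] axis -2.5 sep 34.0 z 58.8
[529.42668103 -54.52091283]
t 10.05 pos [455.4 216.9 117.6] yaw 13.46 F [0.9 0.4 0.6] w 64.0 q7 -0.86
MOVE [0.0896, 0.003, -0.0, 0.1, 0.0, 0.1]
[285.23967968 234.9273517 ]
A 6 [77, 78, 72, 76, 74, 70] ctr [458.5 217.6] [458.5 217.6] axis 13.5 sep 34.1 z 48.6
```

View pics/w6.png

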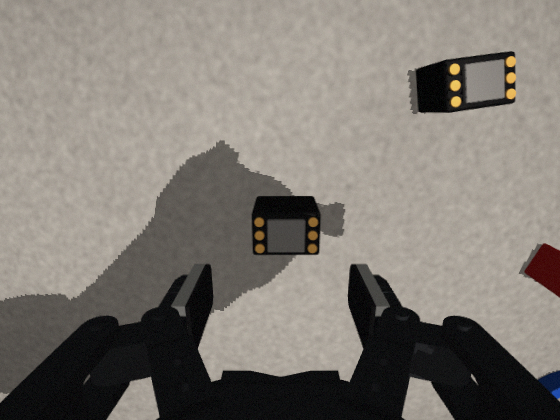

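Emit:
step_arm --pt "0.06 0.003 0 0 0 0 75" --pt "0.09 0.003 0 0 0 0 75" --pt "0.09 0.003 0 0 0 0 75" --pt "0.09 0.003 0 0 0 0 35" --pt "0.09 0.003 0 0 0 0 35" --grip_force 35

```text
time_s: 10.72
eef_pos: [459.4, 218.1, 29.4]
tool_rot: [[0.002, 0.973, 0.232], [0.001, 0.232, -0.973], [-1.0, 0.002, -0.001]]
ft_force: [-0.2, 0.0, -1.2]
gripper_width: 43.7
```

Emit:
step_arm --pt "0 0 0 0 0 0 35" --pt "0 0 0 0 0 0 35"

```text
time_s: 10.98
eef_pos: [459.4, 218.1, 29.3]
tool_rot: [[0.002, 0.973, 0.232], [0.001, 0.232, -0.973], [-1.0, 0.002, -0.0]]
ft_force: [-0.1, -0.1, 9.1]
gripper_width: 43.6
```

Emit:
step_arm --pt "-0.06 0 0 0 0 0 35" --pt "-0.12 0 0 0 0 0 35" --pt "-0.12 0 0 0 0 0 35"

```text
time_s: 11.35
eef_pos: [460.4, 218.6, 152.3]
tool_rot: [[0.007, 0.973, 0.232], [0.003, 0.232, -0.973], [-1.0, 0.007, -0.002]]
ft_force: [-0.0, 0.2, -2.3]
gripper_width: 43.8
```

```bash
python3 -c "
from h import *
print(T(-10,0),T(-10,-60))
go([*T(-10,0),150],-2.5)"
```

```text
[ 526.80951778 -114.46380613] [ 524.19235454 -174.40669942]
t 11.35 pos [460.4 218.6 152.3] yaw 13.39 F [-0.   0.2 -2.3] w 43.8 q7 -0.83
MOVE [0.0016, -0.0126, 0.3394, 15.9, -0.2, -0.4]
```

Emit:
step_arm --pt "0 -0.0126 0.339 15.9 0 0 35" --pt "0 -0.0126 0.339 15.9 0 0 35" --pt "0 -0.0126 0.339 15.9 0 0 35" --pt "0 -0.0126 0.339 15.9 0 0 35" --pt "0 -0.0126 0.339 15.9 0 0 35"

```text
time_s: 11.98
eef_pos: [519.8, -90.5, 147.5]
tool_rot: [[-0.001, 0.999, -0.042], [-0.0, -0.042, -0.999], [-1.0, -0.001, 0.0]]
ft_force: [1.3, 0.7, -2.0]
gripper_width: 43.5
```

```bash
python3 -c "
from h import *
go([*T(-10,0),90],-2.5)"
```

```text
t 11.97 pos [519.8 -90.5 147.5] yaw -2.43 F [ 1.3  0.7 -2. ] w 43.5 q7 -0.45
MOVE [0.0575, 0.0081, 0.0236, 0.1, 0.0, 0.0]
```

Emit:
step_arm --pt "0.0 0.005 0.018 0 0 0 35" --pt "0.057 0.005 0.018 0 0 0 35" --pt "0.057 0.005 0.018 0 0 0 35" --pt "0.057 0.005 0.018 0 0 0 35"

```text
time_s: 12.48
eef_pos: [524.3, -105.3, 91.6]
tool_rot: [[-0.001, 0.999, -0.04], [0.0, -0.04, -0.999], [-1.0, -0.001, -0.0]]
ft_force: [-0.9, 0.5, -0.6]
gripper_width: 43.4
```

```bash
python3 -c "
from h import *
go([*T(-10,0),62],-2.5)"
```

```text
t 12.47 pos [ 524.3 -105.3   91.6] yaw -2.31 F [-0.9  0.5 -0.6] w 43.4 q7 -0.5
MOVE [0.0296, 0.0029, 0.009, 0.2, -0.0, 0.0]
```

Emit:
step_arm --pt "0.0 0.003 0.009 0.2 0 0 35" --pt "0.03 0.003 0.009 0.2 0 0 35" --pt "0.03 0.003 0.009 0.2 0 0 35" --pt "0.03 0.003 0.009 0.2 0 0 35"

```text
time_s: 12.98
eef_pos: [527.4, -115.7, 62.1]
tool_rot: [[0.001, 0.999, -0.046], [-0.0, -0.046, -0.999], [-1.0, 0.001, 0.0]]
ft_force: [-0.1, 0.4, -0.6]
gripper_width: 43.3
```

```bash
cat > chk.py <<'E'
from cell import *
from mod import *
import pickle,sys
i=float(sys.argv[1]); n=sys.argv[2]; off=29.3
p=read_camera("wrist");pickle.dump(p,open(n+".pkl","wb"));cv2.imwrite(f"pics/{n}.png",p["frame"][:,:,::-1])
go([*T(-10,i),39.5],-2.5)
s=np.mean([read_state()["eef_pos"] for _ in range(10)],0); print(s,"target",T(-10,i))
print("pad edge pred",proj(p,[[*T(-10+sx*23,i+16),10] for sx in(-1,1)]).round(1).tolist())
mods(p,dict(M=(280,320)),z=s[2]-off+45.5,hw=52,minA=30)
cv2.imwrite(f"pics/{n}c.png",cv2.resize(p["frame"][150:380,180:400,::-1],None,fx=3.5,fy=2.6,interpolation=cv2.INTER_CUBIC))
E
python3 chk.py 0 w7
```

```text
t 13.03 pos [ 527.5 -115.7   62.1] yaw -2.62 F [ 0.1  0.4 -1.9] w 43.7 q7 -0.52
MOVE [0.0226, -0.0008, -0.0012, -0.1, 0.0, -0.1]
[ 527.47697522 -115.72781475   62.11182329] target [ 526.80951778 -114.46380613]
pad edge pred [[238.7, 219.4], [319.9, 219.2]]
M 6 [207, 200, 206, 202, 193, 189] ctr [ 526.9 -116. ] [ 526.9 -116. ] axis -2.7 sep 34.0 z 81.4
```

View pics/w7c.png

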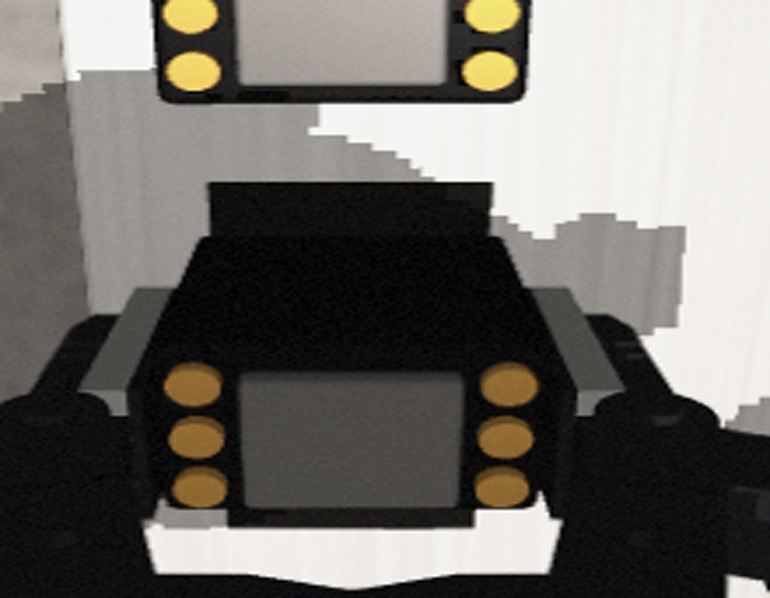

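Emit:
step_arm --pt "0.012 -0.0003 -0.0012 0 0 0 35" --pt "0.0225 -0.0003 -0.0012 0 0 0 35" --pt "0.0225 -0.0003 -0.0012 0 0 0 35" --pt "0.0225 -0.0003 -0.0012 0 0 0 35"

```text
time_s: 13.52
eef_pos: [526.7, -114.3, 38.0]
tool_rot: [[-0.0, 0.999, -0.046], [-0.0, -0.046, -0.999], [-1.0, -0.0, 0.0]]
ft_force: [-0.1, -0.9, -2.0]
gripper_width: 43.7
```

Emit:
step_arm --pt "0.001 0 0 0 0 0 35" --pt "0.001 0 0 0 0 0 35"

```text
time_s: 13.78
eef_pos: [526.7, -114.3, 37.9]
tool_rot: [[0.0, 0.999, -0.046], [-0.0, -0.046, -0.999], [-1.0, 0.0, 0.0]]
ft_force: [-2.6, 0.1, 10.8]
gripper_width: 43.6
```

Module seated with about 11 N contact. I'll release it and go back for B.

Emit:
step_arm --pt "0.0 0 0 0 0 0 60" --pt "-0.0 0 0 0 0 0 75" --pt "-0.05 0 0 0 0 0 75" --pt "-0.11 0 0 0 0 0 75" --pt "-0.11 0 0 0 0 0 75"

```text
time_s: 14.4
eef_pos: [528.5, -114.7, 151.0]
tool_rot: [[0.006, 0.999, -0.047], [-0.001, -0.047, -0.999], [-1.0, 0.006, 0.001]]
ft_force: [-0.6, -1.0, -0.4]
gripper_width: 64.1
```

Run:
```python
from cell import *
from mod import *
go([546.7,336,130],23.1)
```

```text
t 14.4 pos [ 528.5 -114.7  151. ] yaw -2.67 F [-0.6 -1.  -0.4] w 64.1 q7 -0.42
MOVE [0.0207, -0.003, -0.4511, -25.8, 0.1, -0.3]
```

Emit:
step_arm --pt "0 -0.003 -0.451 -25.8 0 0 75" --pt "0 -0.003 -0.451 -25.8 0 0 75" --pt "0 -0.003 -0.451 -25.8 0 0 75" --pt "0 -0.003 -0.451 -25.8 0 0 75" --pt "0 -0.003 -0.451 -25.8 0 0 75"

```text
time_s: 15.02
eef_pos: [538.5, 199.4, 146.2]
tool_rot: [[-0.001, 0.919, 0.393], [-0.001, 0.393, -0.919], [-1.0, -0.002, 0.0]]
ft_force: [1.7, 0.7, -0.3]
gripper_width: 64.1
```

Run:
```python
from cell import *
from mod import *
go([546.7,336,120],23.1)
```

```text
t 15.03 pos [538.5 199.4 146.2] yaw 23.15 F [ 1.7  0.7 -0.3] w 64.1 q7 -0.59
MOVE [0.0261, 0.0613, -0.1224, 0.1, 0.0, 0.1]
```

Emit:
step_arm --pt "0 0.06 -0.12 0 0 0 75" --pt "0.026 0.06 -0.12 0 0 0 75" --pt "0.026 0.06 -0.12 0 0 0 75" --pt "0.026 0.06 -0.12 0 0 0 75" --pt "0.026 0.06 -0.12 0 0 0 75"

```text
time_s: 15.65
eef_pos: [547.1, 329.5, 121.0]
tool_rot: [[-0.001, 0.92, 0.392], [-0.002, 0.392, -0.92], [-1.0, -0.001, 0.002]]
ft_force: [0.5, -0.7, -0.4]
gripper_width: 64.1
```

Run:
```python
from cell import *
from mod import *
import pickle
go([546.7,336,28.5],23.1)
p=read_camera("wrist");pickle.dump(p,open("w8.pkl","wb")); cv2.imwrite("pics/w8.png",p["frame"][:,:,::-1])
q=proj(p,[546.7,336,45])[0]; print(q); mods(p,dict(A=q.round().astype(int)),z=45.5,hw=45)
```

```text
t 15.65 pos [547.1 329.5 121. ] yaw 23.08 F [ 0.5 -0.7 -0.4] w 64.1 q7 -0.75
MOVE [0.0925, 0.0023, -0.0062, -0.0, 0.1, 0.1]
[284.10597727 224.091553  ]
A 6 [76, 79, 76, 73, 75, 74] ctr [546.6 335.9] [546.6 335.9] axis 23.0 sep 34.1 z 48.7
```

View pics/w8.png

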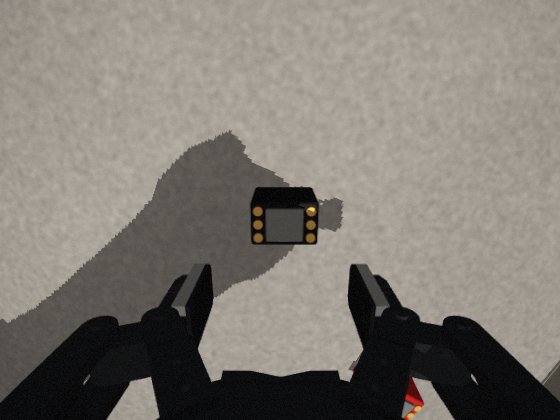

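Emit:
step_arm --pt "0.05 0.0022 -0.006 0 0 0 75" --pt "0.093 0.0022 -0.006 0 0 0 75" --pt "0.093 0.0022 -0.006 0 0 0 75" --pt "0.093 0.0022 -0.006 0 0 0 35" --pt "0.093 0.0022 -0.006 0 0 0 35" --grip_force 35

```text
time_s: 16.32
eef_pos: [547.6, 338.3, 30.5]
tool_rot: [[0.002, 0.92, 0.393], [0.002, 0.393, -0.92], [-1.0, 0.003, -0.0]]
ft_force: [0.7, -0.5, -1.6]
gripper_width: 43.7
```

Emit:
step_arm --pt "0 0 0 0 0 0 35" --pt "0 0 0 0 0 0 35"

```text
time_s: 16.58
eef_pos: [547.5, 338.3, 30.3]
tool_rot: [[0.002, 0.919, 0.393], [0.001, 0.393, -0.919], [-1.0, 0.003, 0.0]]
ft_force: [0.7, -1.8, 8.4]
gripper_width: 43.6
```

Emit:
step_arm --pt "-0.06 0 0 0 0 0 35" --pt "-0.12 0 0 0 0 0 35" --pt "-0.12 0 0 0 0 0 35"

```text
time_s: 16.95
eef_pos: [548.4, 339.9, 154.0]
tool_rot: [[0.007, 0.919, 0.393], [0.005, 0.393, -0.919], [-1.0, 0.009, -0.002]]
ft_force: [0.6, -0.5, -1.2]
gripper_width: 43.5
```

```bash
python3 -c "
from h import *
go([*T(-10,-60),150],-2.5)"
```

```text
t 16.95 pos [548.4 339.9 154. ] yaw 23.15 F [ 0.6 -0.5 -1.2] w 43.5 q7 -0.73
MOVE [0.0012, -0.2245, 0.4634, 25.6, -0.2, -0.5]
```

Emit:
step_arm --pt "0 -0.2245 0.463 25.6 0 0 35" --pt "0 -0.2245 0.463 25.6 0 0 35" --pt "0 -0.2245 0.463 25.6 0 0 35" --pt "0 -0.2245 0.463 25.6 0 0 35" --pt "0 -0.2245 0.463 25.6 0 0 35"

```text
time_s: 17.58
eef_pos: [531.2, 23.9, 148.2]
tool_rot: [[-0.0, 0.999, -0.042], [-0.0, -0.042, -0.999], [-1.0, -0.0, 0.0]]
ft_force: [0.3, -1.1, -0.8]
gripper_width: 43.6
```

```bash
python3 -c "
from h import *
go([*T(-10,-60),150],-2.5)"
```

```text
t 17.57 pos [531.2  23.9 148.2] yaw -2.41 F [ 0.3 -1.1 -0.8] w 43.6 q7 -0.68
MOVE [-0.0018, 0.0013, 0.1984, 0.1, 0.0, 0.0]
```

Emit:
step_arm --pt "0 0.001 0.195 0.1 0 0 35" --pt "0 0.001 0.195 0.1 0 0 35" --pt "0 0.001 0.195 0.1 0 0 35" --pt "0.04 0.001 0.195 0.1 0 0 35" --pt "0.04 0.001 0.195 0.1 0 0 35"

```text
time_s: 18.2
eef_pos: [522.4, -169.8, 106.3]
tool_rot: [[-0.005, 0.999, -0.046], [0.001, -0.046, -0.999], [-1.0, -0.005, -0.001]]
ft_force: [-0.0, 0.8, -0.9]
gripper_width: 43.5
```

```bash
python3 -c "
from h import *
go([*T(-10,-60),63],-2.5)"
```

```text
t 18.2 pos [ 522.4 -169.8  106.3] yaw -2.65 F [-0.   0.8 -0.9] w 43.5 q7 -0.38
MOVE [0.0433, 0.0022, 0.0045, -0.2, -0.0, 0.3]
```

Emit:
step_arm --pt "0.0 0.002 0.005 0 0 0 35" --pt "0.04 0.002 0.005 0 0 0 35" --pt "0.04 0.002 0.005 0 0 0 35" --pt "0.04 0.002 0.005 0 0 0 35"

```text
time_s: 18.7
eef_pos: [527.1, -173.1, 69.8]
tool_rot: [[0.001, 0.999, -0.042], [-0.0, -0.042, -0.999], [-1.0, 0.001, 0.0]]
ft_force: [0.2, -0.0, -0.7]
gripper_width: 43.7
```

```bash
sed -i 's/off=29.3/off=float(sys.argv[3])/' chk.py; python3 chk.py -60 w9 30.3
```

```text
t 18.75 pos [ 527.2 -173.4   69.9] yaw -2.45 F [ 0.4  0.1 -0.7] w 43.5 q7 -0.43
MOVE [0.0304, -0.003, 0.0011, 0.0, 0.0, -0.1]
[ 527.21467354 -173.40411848   69.92664752] target [ 524.19235454 -174.40669942]
pad edge pred [[236.7, 219.6], [314.5, 219.6]]
M 6 [208, 206, 198, 202, 188, 187] ctr [ 526.6 -174.4] [ 526.6 -174.4] axis -2.3 sep 34.0 z 88.2
```

View pics/w9c.png

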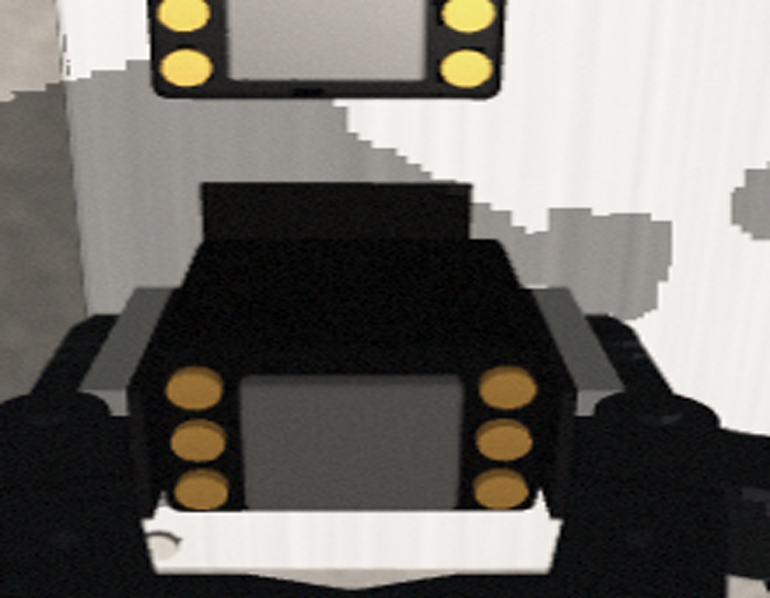

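Emit:
step_arm --pt "0.012 -0.0024 0 0 0 0 35" --pt "0.029 -0.0024 0 0 0 0 35" --pt "0.029 -0.0024 0 0 0 0 35" --pt "0.029 -0.0024 0 0 0 0 35"

```text
time_s: 19.25
eef_pos: [523.7, -173.7, 38.6]
tool_rot: [[-0.001, 0.999, -0.044], [0.0, -0.044, -0.999], [-1.0, -0.001, -0.0]]
ft_force: [0.6, 0.5, -1.8]
gripper_width: 43.7
```

Emit:
step_arm --pt "0 0 0 0 0 0 35" --pt "0 0 0 0 0 0 35"

```text
time_s: 19.5
eef_pos: [523.9, -173.8, 39.2]
tool_rot: [[-0.0, 0.999, -0.044], [0.0, -0.044, -0.999], [-1.0, -0.0, -0.0]]
ft_force: [-0.5, 0.6, -0.3]
gripper_width: 43.5
```

```bash
python3 chk.py -60 w10 30.3
```

```text
t 19.55 pos [ 523.9 -173.9   39.3] yaw -2.53 F [ 0.2  0.1 -0.4] w 43.8 q7 -0.47
MOVE [-0.0002, 0.0003, 0.0005, -0.0, -0.0, 0.0]
[ 523.92898036 -173.87804382   39.30558586] target [ 524.19235454 -174.40669942]
pad edge pred [[235.6, 237.1], [327.2, 237.0]]
M 6 [209, 199, 208, 202, 196, 189] ctr [ 523.3 -176.8] [ 523.3 -176.8] axis -2.4 sep 34.6 z 59.6
```

Run:
```python
from mod import *
import pickle
p=pickle.load(open("w10.pkl","rb"))
for z in (55,56,57): mods(p,dict(M=(280,320)),z=z,hw=52,minA=30)
print(proj(p,[[*T(-10+sx*23,0-60+16),10] for sx in(-1,1)]))
```

```text
M 6 [209, 199, 208, 202, 196, 189] ctr [ 523.3 -176.4] [ 523.3 -176.4] axis -2.4 sep 34.4 z 59.6
M 6 [209, 199, 208, 202, 196, 189] ctr [ 523.3 -175.7] [ 523.3 -175.7] axis -2.4 sep 34.1 z 59.6
M 6 [209, 199, 208, 202, 196, 189] ctr [ 523.3 -175. ] [ 523.3 -175. ] axis -2.4 sep 33.8 z 59.6
[[235.59988609 237.0868628 ]
 [327.24768282 237.00423418]]
```

View pics/w10c.png

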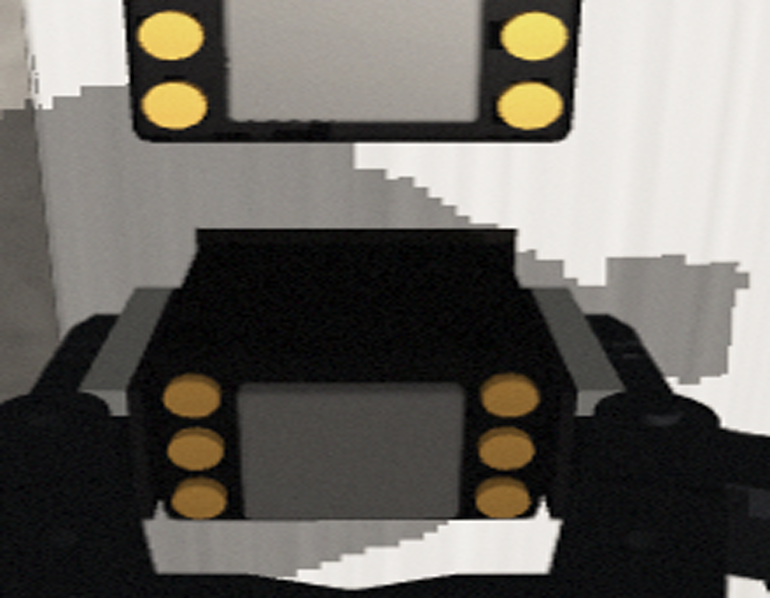

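Emit:
step_arm --pt "-0.002 0.0009 -0.0007 0 0 0 35" --pt "-0.002 0.0009 -0.0007 0 0 0 35" --pt "0.0 0.0009 -0.0007 0 0 0 35" --pt "0.001 0.0009 -0.0007 0 0 0 35" --pt "0.001 0.0009 -0.0007 0 0 0 35"

```text
time_s: 20.18
eef_pos: [524.8, -173.2, 38.3]
tool_rot: [[-0.0, 0.999, -0.044], [-0.0, -0.044, -0.999], [-1.0, -0.0, 0.0]]
ft_force: [0.3, 0.3, -1.6]
gripper_width: 43.5
```

```bash
python3 chk.py -60 w11 28.5
```

```text
t 20.23 pos [ 524.8 -173.2   38.3] yaw -2.52 F [-0.8 -1.  -1.6] w 43.3 q7 -0.47
MOVE [-0.0012, -0.0006, 0.0013, -0.0, -0.0, 0.0]
[ 524.84618527 -173.16603731   38.32404768] target [ 524.19235454 -174.40669942]
pad edge pred [[233.6, 239.1], [325.6, 239.0]]
M 6 [208, 199, 208, 203, 195, 188] ctr [ 524.3 -174.9] [ 524.3 -174.9] axis -2.3 sep 34.0 z 58.7
```

Emit:
step_arm --pt "0.001 0 0 0 0 0 35" --pt "0.001 0 0 0 0 0 35"

```text
time_s: 20.48
eef_pos: [524.8, -173.2, 38.2]
tool_rot: [[0.0, 0.999, -0.044], [-0.001, -0.044, -0.999], [-1.0, 0.0, 0.001]]
ft_force: [-2.3, 1.0, 11.9]
gripper_width: 43.8
```

Emit:
step_arm --pt "0.0 0 0 0 0 0 60" --pt "-0.0 0 0 0 0 0 75" --pt "-0.06 0 0 0 0 0 75" --pt "-0.12 0 0 0 0 0 75" --pt "-0.16 0 0 0 0 0 75"

```text
time_s: 21.1
eef_pos: [525.2, -173.2, 199.8]
tool_rot: [[0.002, 0.999, -0.044], [-0.0, -0.044, -0.999], [-1.0, 0.002, 0.0]]
ft_force: [0.1, -1.1, 0.6]
gripper_width: 64.3
```

```bash
python3 -c "
from h import *
go([*T(30,-20),200],-2.5)"
```

```text
t 21.1 pos [ 525.2 -173.2  199.8] yaw -2.53 F [ 0.1 -1.1  0.6] w 64.3 q7 -0.27
MOVE [-0.0002, 0.039, -0.0388, -0.0, 0.0, -0.1]
```

Emit:
step_arm --pt "0 0.05 -0.02 0 0 0 100" --pt "0 0.05 -0.02 0 0 0 100" --pt "0 0.05 -0.02 0 0 0 100" --pt "0 0.05 -0.02 0 0 0 100"

```text
time_s: 21.6
eef_pos: [574.6, -155.8, 196.8]
tool_rot: [[-0.002, 0.999, -0.044], [-0.0, -0.044, -0.999], [-1.0, -0.002, 0.0]]
ft_force: [-0.2, 0.2, -0.1]
gripper_width: 85.6
```

Run:
```python
from cell import *
from mod import *
import pickle
p=read_camera("wrist");pickle.dump(p,open("w12.pkl","wb")); cv2.imwrite("pics/w12.png",p["frame"][:,:,::-1])
for y in (60,0,-60):
    q=proj(p,[*T(-10,y),55.5])[0]; mods(p,{y:q.round().astype(int)},z=55.5,hw=30); print(T(-10,y))
```

```text
60 6 [64, 63, 60, 64, 61, 58] ctr [528.6 -56.1] [528.6 -56.1] axis -2.6 sep 34.1 z 58.6
[529.42668103 -54.52091283]
0 6 [58, 60, 50, 53, 46, 44] ctr [ 526.2 -114.5] [ 526.2 -114.5] axis -2.4 sep 34.2 z 58.5
[ 526.80951778 -114.46380613]
-60 6 [39, 41, 39, 37, 35, 38] ctr [ 524.4 -174.7] [ 524.4 -174.7] axis -2.4 sep 34.0 z 58.7
[ 524.19235454 -174.40669942]
```

View pics/w12.png

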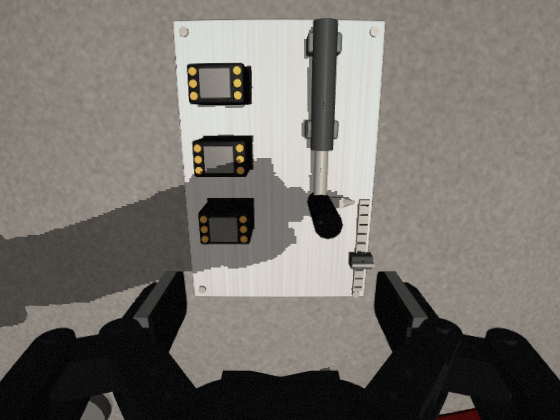

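Run:
```python
from h import *
import pickle
p=pickle.load(open("w12.pkl","rb"))
f=p["frame"][:,:,::-1].copy()
f=np.clip(f.astype(float)**0.6*255/255**0.6,0,255).astype(np.uint8)
cv2.imwrite("pics/w12c.png",cv2.resize(f[50:255,175:270],None,fx=5,fy=2.9,interpolation=cv2.INTER_CUBIC))
cv2.imwrite("pics/w12d.png",cv2.resize(f[180:280,300:385],None,fx=6,fy=6,interpolation=cv2.INTER_CUBIC))
```

```text
(no output)
```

View pics/w12c.png

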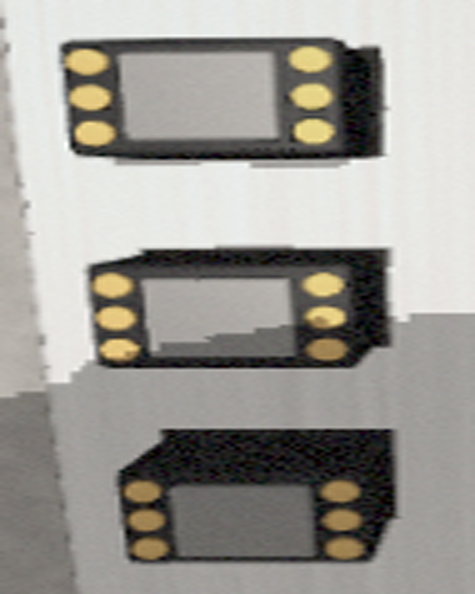

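View pics/w12d.png

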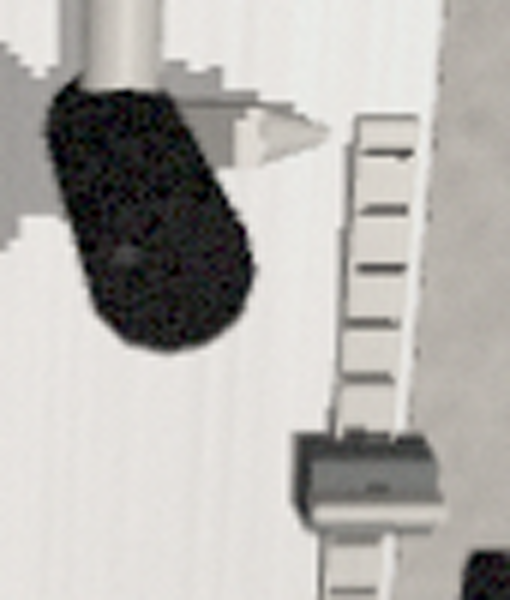

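The crops show all three modules square on their pads. The pad0 module is about 1.5 mm off in y, and the others are under 1 mm off. The knob top is at about (329,226), the pointer tip at (355,202) and the mark block at (361,260). I'll turn the jaws along y so the camera faces the pointer and mark.

Run:
```python
from h import *
import pickle
p=pickle.load(open("w12.pkl","rb"))
print(T(75,-45),proj(p,[[*T(75,-45),90],[*T(109,-45),22]]).round(1))
print(at_z(p,[[329,226]],90), at_z(p,[[355,202]],22), at_z(p,[[361,265]],28))
def inv(P,o=(536.8,-114.9)):
    a=np.radians(-2.5);d=np.array(P)[:2]-o;return np.array([d@[np.cos(a),np.sin(a)],d@[-np.sin(a),np.cos(a)]]).round(1)
print(inv(at_z(p,[[355,202]],22)[0]),inv(at_z(p,[[361,265]],28)[0]),inv(at_z(p,[[329,226]],90)[0]))
go([*T(75,-45),190],-92.5)
```

```text
[ 609.76574419 -163.12862402] [[328.1 225.5]
 [353.9 201.6]]
[[ 610.45547821 -163.51926506   90.        ]] [[ 644.81312891 -165.01534217   22.        ]] [[ 651.09807463 -228.29635553   28.        ]]
[110.1 -45.4] [ 119.1 -108.3] [ 75.7 -45.4]
t 21.65 pos [ 574.8 -155.8  196.9] yaw -2.55 F [0.6 0.4 0.6] w 85.5 q7 -0.3
MOVE [0.0069, 0.0353, 0.0057, 89.9, 0.1, 0.1]
```

Emit:
step_arm --pt "0 0.0355 0.006 89.9 0 0 70" --pt "0 0.0355 0.006 89.9 0 0 70" --pt "0 0.0355 0.006 89.9 0 0 70" --pt "0 0.0355 0.006 89.9 0 0 70" --pt "0 0.0355 0.006 89.9 0 0 70"

```text
time_s: 22.28
eef_pos: [610.3, -163.3, 197.2]
tool_rot: [[-0.001, 0.55, -0.835], [-0.0, -0.835, -0.55], [-1.0, -0.0, 0.001]]
ft_force: [-0.3, 0.0, -0.4]
gripper_width: 59.9
```

Run:
```python
from h import *
go([*T(75.4,-45.3),190],-92.5)
```

```text
t 22.27 pos [ 610.3 -163.3  197.2] yaw -56.62 F [-0.3  0.  -0.4] w 59.9 q7 -1.05
MOVE [0.0072, 0.0, 0.0002, 35.9, 0.0, 0.0]
```

Emit:
step_arm --pt "0 0 0 35.9 0 0 70" --pt "0 0 0 35.9 0 0 70" --pt "0 0 0 35.9 0 0 70" --pt "0 0 0 35.9 0 0 70" --pt "0 0 0 35.9 0 0 70"

```text
time_s: 22.9
eef_pos: [610.5, -163.1, 197.3]
tool_rot: [[-0.001, -0.037, -0.999], [-0.0, -0.999, 0.037], [-1.0, 0.0, 0.001]]
ft_force: [1.0, 0.1, -0.3]
gripper_width: 59.7
```

Run:
```python
from cell import *
from h import *
import pickle
go([*T(75.4,-45.3),71],-92.5)
p=read_camera("wrist");pickle.dump(p,open("w13.pkl","wb")); cv2.imwrite("pics/w13.png",p["frame"][:,:,::-1])
print(proj(p,[[*T(75,-45),90],[*T(109,-45),22]]).round(1))
```

```text
t 22.9 pos [ 610.5 -163.1  197.3] yaw -92.11 F [ 1.   0.1 -0.3] w 59.7 q7 -1.54
MOVE [0.1263, 0.0004, 0.0002, 0.4, 0.0, -0.0]
[[279.9 218.8]
 [280.1 160.1]]
```

View pics/w13.png

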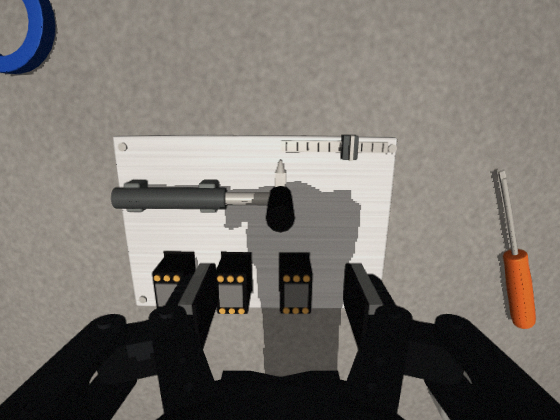

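Emit:
step_arm --pt "0.06 0 0 0.4 0 0 70" --pt "0.1 0.0 0 0.4 0 0 70" --pt "0.126 0.0 0 0.4 0 0 70" --pt "0.126 0.0 0 0.4 0 0 70"

```text
time_s: 23.45
eef_pos: [609.6, -162.8, 69.5]
tool_rot: [[-0.004, -0.043, -0.999], [0.001, -0.999, 0.043], [-1.0, -0.001, 0.004]]
ft_force: [0.0, -0.8, -0.2]
gripper_width: 59.5
```

Run:
```python
from cell import *
from h import *
import pickle
p=pickle.load(open("w13.pkl","rb"));cv2.imwrite("pics/w13c.png",cv2.resize(p["frame"][125:175,265:400,::-1],None,fx=5.9,fy=5.9,interpolation=cv2.INTER_CUBIC))
go([*T(75.4,-45.3),71],-92.5)
p=read_camera("wrist");pickle.dump(p,open("w14.pkl","wb")); cv2.imwrite("pics/w14.png",p["frame"][:,:,::-1])
print(proj(p,[[*T(75,-45),90],[*T(109,-45),22]]).round(1))
```

```text
t 23.45 pos [ 609.6 -162.8   69.5] yaw -92.47 F [ 0.  -0.8 -0.2] w 59.5 q7 -1.57
MOVE [-0.0015, 0.0006, -0.0006, 0.0, 0.2, 0.0]
[[280.2 323.6]
 [280.3 191.6]]
```

View pics/w13c.png

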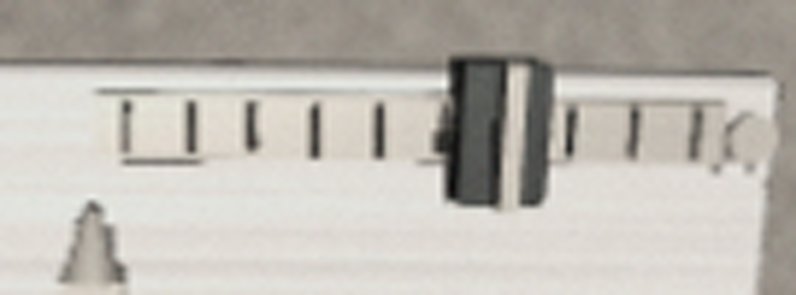

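View pics/w14.png

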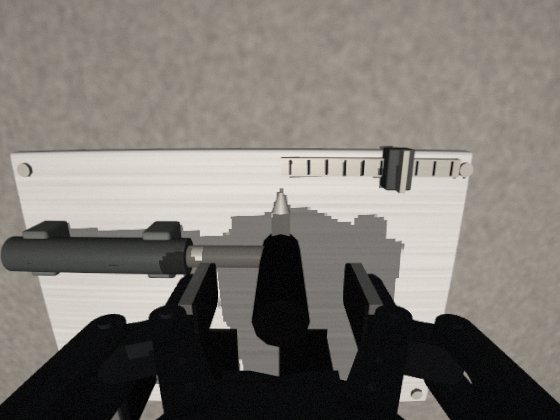

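The knob is centred between the open fingers at about (280,300), the pointer tip is at (281,188), and the ridge end is at (402,188). I'll close on the knob.

Emit:
step_arm --pt "0 0.0004 0 0 0 0 15" --pt "0 0.0004 0 0 0 0 15" --pt "0 0.0004 0 0 0 0 15" --pt "0 0.0004 0 0 0 0 15" --pt "0 0.0004 0 0 0 0 15" --grip_force 60

```text
time_s: 24.12
eef_pos: [611.6, -163.0, 72.9]
tool_rot: [[0.002, -0.044, -0.999], [0.0, -0.999, 0.044], [-1.0, -0.0, -0.002]]
ft_force: [-1.4, 1.0, 6.4]
gripper_width: 20.6
```

```bash
cat > pt.py <<'E'
from cell import *
from h import *
def inv(P,o=(536.8,-114.9)):
    a=np.radians(-2.5);d=np.array(P)[:2]-o;return np.array([d@[np.cos(a),np.sin(a)],d@[-np.sin(a),np.cos(a)]]).round(2)
E
python3 - <<'E'
from pt import *
import pickle
p=pickle.load(open("w13.pkl","rb"))
print("w13 ptr",inv(at_z(p,[[280.6,159.4]],22)[0]),"ridge",inv(at_z(p,[[351.8,160]],28)[0]))
p=pickle.load(open("w14.pkl","rb"));cv2.imwrite("pics/w14c.png",cv2.resize(p["frame"][140:210,270:420,::-1],None,fx=5.3,fy=5.3,interpolation=cv2.INTER_CUBIC))
go([*T(75.4,-45.3),71],-92.5)
E
```

```text
w13 ptr [109.61 -45.42] ridge [ 110.5  -109.22]
t 24.12 pos [ 611.6 -163.    72.9] yaw -92.52 F [-1.4  1.   6.4] w 20.6 q7 -1.58
MOVE [0.0019, 0.0005, 0.0014, -0.0, -0.1, 0.0]
```

View pics/w14c.png

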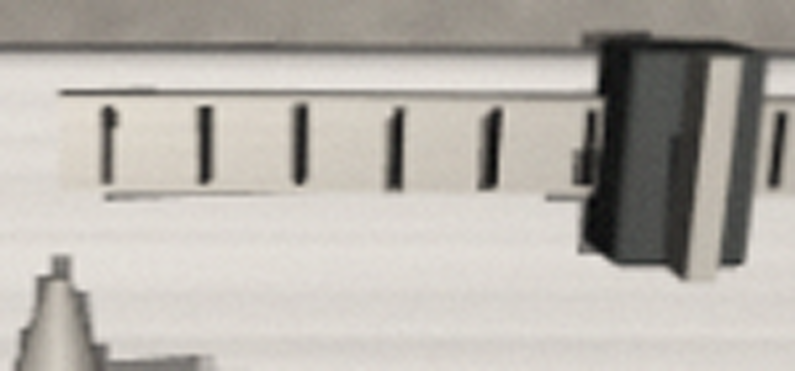

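Emit:
step_arm --pt "0 0.01 0 0 0 0 15" --pt "0 0.022 0 0 0 0 15" --pt "0 0.035 0 0 0 0 15" --pt "0 0.048 0 0 0 0 15" --pt "0 0.058 0 0 0 0 15" --grip_force 80

```text
time_s: 24.75
eef_pos: [609.1, -218.8, 72.9]
tool_rot: [[0.001, -0.042, -0.999], [0.002, -0.999, 0.042], [-1.0, -0.003, -0.001]]
ft_force: [-1.4, 10.2, 9.0]
gripper_width: 20.0
```

Emit:
step_arm --pt "0 0 0 0 0 0 15" --pt "0 0 0 0 0 0 15" --pt "0 0 0 0 0 0 15"

```text
time_s: 25.12
eef_pos: [609.1, -218.3, 72.9]
tool_rot: [[0.001, -0.042, -0.999], [0.003, -0.999, 0.042], [-1.0, -0.003, -0.001]]
ft_force: [-2.3, 9.9, 8.8]
gripper_width: 20.1
```

```bash
cat > look.py <<'E'
from pt import *
import pickle,sys
n=sys.argv[1]
p=read_camera("wrist");pickle.dump(p,open(n+".pkl","wb")); cv2.imwrite(f"pics/{n}.png",p["frame"][:,:,::-1])
go([*T(75.4,-109),71],-92.5)
q=proj(p,[*T(110,-109),25])[0].round().astype(int);x0,y0=q-[55,40];print("origin",x0,y0)
cv2.imwrite(f"pics/{n}c.png",cv2.resize(p["frame"][y0:y0+80,x0:x0+110,::-1],None,fx=7,fy=7,interpolation=cv2.INTER_CUBIC))
E
python3 look.py w15
python3 - <<'E'
from pt import *
import pickle
p=pickle.load(open("w14.pkl","rb"))
print("w14 ptr",inv(at_z(p,[[281.5,188.5]],22)[0]),"ridge",inv(at_z(p,[[402.6,192]],28)[0]))
E
```

```text
t 25.18 pos [ 609.1 -218.3   72.9] yaw -92.42 F [-1.4  9.6  9.6] w 20.0 q7 -1.5
MOVE [0.0019, 0.0088, 0.0013, 0.1, -0.1, 0.1]
origin 241 153
w14 ptr [110.69 -45.66] ridge [ 110.38 -109.02]
```

View pics/w15c.png

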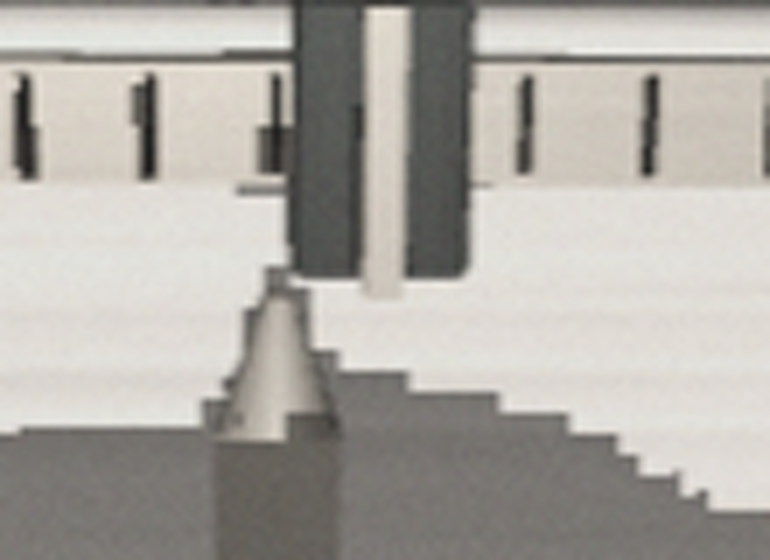

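Run:
```python
from pt import *
import pickle
p=pickle.load(open("w15.pkl","rb"))
a=inv(at_z(p,[[280.7,192]],22)[0]);b=inv(at_z(p,[[295.7,194.5]],28)[0]);print(a,b,b-a)
print(inv(at_z(p,[[295.3,175]],28)[0]))
```

```text
[ 110.09 -100.57] [ 110.18 -108.54] [ 0.09 -7.97]
[ 120.64 -108.18]
```

Emit:
step_arm --pt "0 0.004 0 0 0 0 15" --pt "0 0.0082 0 0 0 0 15" --pt "0 0.0082 0 0 0 0 15" --pt "0 0.0082 0 0 0 0 15" --pt "0 0.0082 0 0 0 0 15"

```text
time_s: 25.8
eef_pos: [608.7, -226.2, 73.0]
tool_rot: [[0.001, -0.042, -0.999], [0.003, -0.999, 0.042], [-1.0, -0.003, -0.001]]
ft_force: [-2.1, 10.3, 9.3]
gripper_width: 19.8
```

```bash
python3 look.py w16
```

```text
t 25.85 pos [ 608.7 -226.2   72.9] yaw -92.39 F [-1.4  9.6  9.3] w 20.2 q7 -1.49
MOVE [0.0019, 0.001, 0.0013, 0.1, -0.1, 0.2]
origin 227 153
```

View pics/w16c.png

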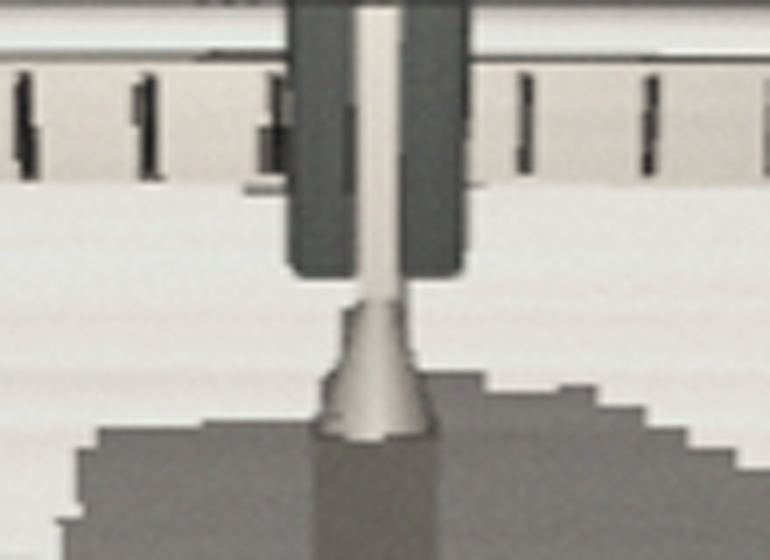

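Run:
```python
from pt import *
import pickle
p=pickle.load(open("w16.pkl","rb"))
# pointer edge midpoints at several rows & ridge
print(inv(at_z(p,[[227+375/7,153+310/7]],22)[0]),inv(at_z(p,[[227+376/7,153+400/7]],22)[0]),"ridge",inv(at_z(p,[[227+381/7,153+285/7]],28)[0]),inv(at_z(p,[[227+379/7,153+100/7]],28)[0]))
```

```text
[ 107.08 -108.35] [  99.7  -108.44] ridge [ 110.57 -108.81] [ 124.66 -108.62]
```

Emit:
step_arm --pt "0 0.0004 0 0 0 0 15" --pt "0 0.0004 0 0 0 0 15" --pt "0 0.0004 0 0 0 0 15"

```text
time_s: 26.22
eef_pos: [608.7, -226.5, 72.9]
tool_rot: [[0.001, -0.042, -0.999], [0.003, -0.999, 0.042], [-1.0, -0.003, -0.001]]
ft_force: [-1.8, 10.2, 8.4]
gripper_width: 20.1
```

```bash
python3 look.py w17
python3 - <<'E'
from cell import *
import cv2
p=read_camera("scene");cv2.imwrite("pics/f_scene.png",cv2.resize(p["frame"][180:300,170:350,::-1],None,fx=4.4,fy=4.4,interpolation=cv2.INTER_CUBIC))
E
```

```text
t 26.27 pos [ 608.7 -226.5   72.9] yaw -92.39 F [-1.7 10.6  9.6] w 20.1 q7 -1.49
MOVE [0.0019, 0.0007, 0.0013, 0.1, -0.1, 0.2]
origin 226 153
```

View pics/w17c.png

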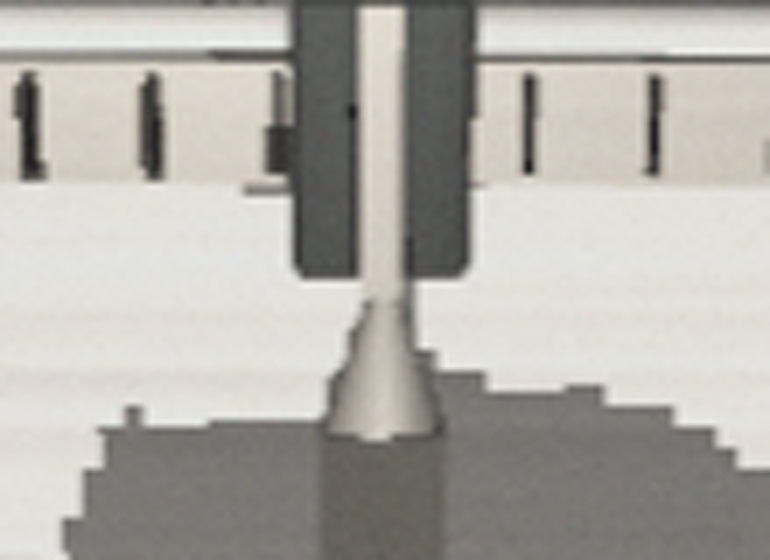

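View pics/f_scene.png

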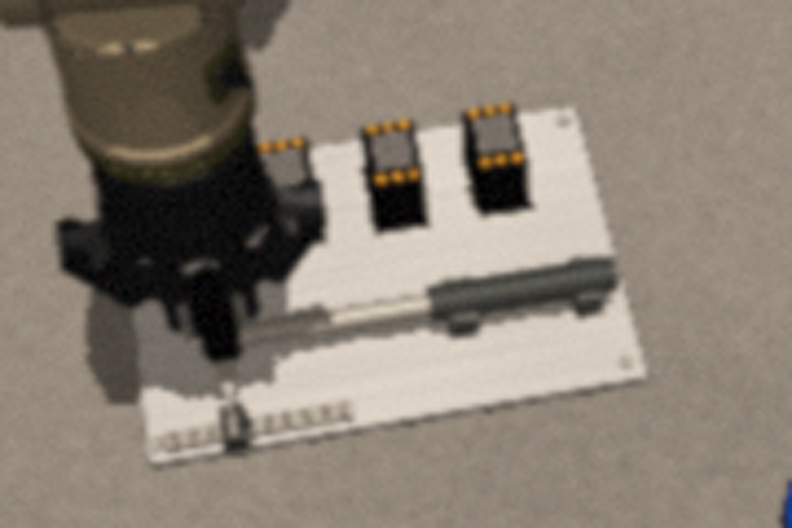

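The pointer is centred on the ridge at crop column 383 against 382, and the pose and the 10 N pull are steady. The modules in view stand upright on their pads. I'm handing in.

```bash
python3 -c "
from cell import *
print(job_done())"
```

```text
the job is handed in; nothing more can be done
None
```

The three black relay modules stand upright on the pads, released, and the keeper rod is pulled out so its pointer is at the ridge. I handed the job in at about 26 s, with the gripper still holding the knob.

- **Modules:** the last wrist picture showed all three square to the pads within about 0.2°. The modules on pad1 and pad2 are within about 0.7 mm of centre. The one on pad0 is about 1.8 mm off (about 1.6 mm of it towards -y), and I left it there. In the final scene picture the modules on pad0 and pad1 are in clear view; the pad2 one is partly hidden by the gripper.
- **Rod:** it is out about 63 mm. In the final close view the pointer tip and the ridge line up to about 0.2 mm. Over the final repeated rows the arm held still against about 10 N of spring pull, with an 80 N grip on the knob.
- **Vertical load:** while gripping the knob there was a steady vertical force of about 9 N at the wrist. That is well under the limits.
- **Bystanders:** I did not touch the red look-alike, screwdriver, tape or jar.

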